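# Weigh a batch of seed cakes on the swing-out hook and pack them

### The job

Weigh the batch of moulded seed cakes: swing the folded weighing hook fully out, then lift every cake out of the mould and hang it by its hanger on the hook, until all of them hang there together, still and let go, for three seconds. Then take them off and stand them all upright on the floor of the upper caddy, and when they are all packed fold the empty hook flat along its bar again. Leave the tongs, the jug and the utensil pot where they are.

Things in the scene. Friction and masses are not known exactly. Their poses are not given: they have to be found in the camera images.
- hook (a joint): hinge angle of the swing-out weighing hook, rad: 0 folded flat along the stand's cross bar, 1.571 fully out at its stop, square to the bar and pointing to the robot. The hinge is upright and stays where it is left (friction about 0.25 N m, 1.3 N at the tip); seen from above it opens counter-clockwise
- hook_hinge (a point): on the upright hinge axis of the hook, at the height of the arm's top face (185 mm above the slab); axes are the stand's, x pointing away from the robot square to the cross bar, y along the bar. Folded, the arm lies along +y; out, along -x. The bar is 250 mm long, its top 10 mm below the arm's top, its front 20 mm behind the hinge axis
- hook_mid (a point): on the top face of the hook's arm, mid-way, 95 mm from the hinge axis; own y points along the arm to its tip, z up; turns with the hook. The arm is a level steel bar 24 mm wide and 14 mm high, flat on top, with room for three cakes between the tip and the hinge barrel (24 mm across, as high as the tip)
- hook_tip (a point): centre of the top of the hook's upturned tip: a round upright steel post 16 mm in diameter at 190 mm from the hinge axis, rising 28 mm above the arm's top face; can be pinched from above to swing the hook; a hanger's eye passes over it
- caddy_floor (a point): centre of the inner floor of the upper caddy (79 mm above the slab); inside 232 mm along own x by 142 mm along own y, walls 4 mm thick and 71 mm high above this floor. The two plastic caddies are stacked and fixed, grey below, red above; the upper lid stands open on the -y side, leaning outwards, 140 mm above the rim; the lower lid slopes to the slab there
- mould: grey open mould, fixed, 236 mm (own x) by 124 mm (own y) by 30 mm high, origin at the centre of its underside; four cavities 44 by 106 mm and 24 mm deep side by side at x = -87, -29, 29 and 87 mm, long side along y; two or three cakes, all alike, stand in any of them, undersides 6 mm above the slab
- tongs: bystander: stainless tongs lying on the slab, about 200 mm long, 20 mm high, origin on the slab in the middle
- jug: bystander: glass jug standing upside down, 156 mm high, 104 mm across with a handle, origin at the centre of its rim on the slab
- pot: bystander: ceramic utensil pot, 110 mm across and 140 mm high, utensils up to 280 mm, origin at the centre of its underside
- cake0_mid (a point): seed cake: brown bar 38 (own x) x 100 (y) x 36 mm high, 0.14 kg, with an upright stiff strap hanger on top, a closed eye in its y-z plane: strap 16 mm wide, 5 thick, 54 mm across outside (grip its legs from above along y), 44 inside, 62 mm clear from cake top to crown; 103 mm high in all. Point half-way up: 51.5 mm above underside, 46.5 below crown's underside. None: absent or in the fingers
- cake1_mid (a point): seed cake: brown bar 38 (own x) x 100 (y) x 36 mm high, 0.14 kg, with an upright stiff strap hanger on top, a closed eye in its y-z plane: strap 16 mm wide, 5 thick, 54 mm across outside (grip its legs from above along y), 44 inside, 62 mm clear from cake top to crown; 103 mm high in all. Point half-way up: 51.5 mm above underside, 46.5 below crown's underside. None: absent or in the fingers
- cake2_mid (a point): seed cake: brown bar 38 (own x) x 100 (y) x 36 mm high, 0.14 kg, with an upright stiff strap hanger on top, a closed eye in its y-z plane: strap 16 mm wide, 5 thick, 54 mm across outside (grip its legs from above along y), 44 inside, 62 mm clear from cake top to crown; 103 mm high in all. Point half-way up: 51.5 mm above underside, 46.5 below crown's underside. None: absent or in the fingers
- cake3_mid (a point): seed cake: brown bar 38 (own x) x 100 (y) x 36 mm high, 0.14 kg, with an upright stiff strap hanger on top, a closed eye in its y-z plane: strap 16 mm wide, 5 thick, 54 mm across outside (grip its legs from above along y), 44 inside, 62 mm clear from cake top to crown; 103 mm high in all. Point half-way up: 51.5 mm above underside, 46.5 below crown's underside. None: absent or in the fingers
Not all that is in view belongs to the job. What is shaped like the part that bears cake0_mid but red or yellow is not meant.

How it is judged:
By the outcome, as a careful person would: the job done as asked, in the order asked, and still so for the second after the job is handed in, with the robot touching nothing.
Of cake0, cake1, cake2, cake3 only 2 to 3 are there at a start; the rules pass over those that are not, and their reading is None.
At some moment in a run one of cake0, cake1, cake2, cake3 may be knocked a few centimetres aside while the robot is not near it.
It also fails if it takes over 210 s, if anything falls off the work surface, if the arm or the gripper's body presses on something with over 40 N, if the wrist force passes 120 N, or if a joint passes its speed limit or range.

### The arm

A 6-joint arm with a two-finger parallel gripper is mounted at the origin on the work surface. World frame = base frame: x ahead of the robot, y to its left, z up, the work surface at z = 0. Lengths are in m, angles in degrees, forces in N, time in s.
With the tool pointing down it reaches from about 0.225 to 0.725 m from the base axis. Payload 3.1 kg.
Tool frame: the origin (TCP) lies between the finger pads; the fingertips stand 8 mm ahead of it and the grasp point (between the pads) lies 11 mm behind it; z points along the fingers, x is the direction in which the jaws open and shut, and the axes are right-handed (so a half turn about z gives the same grasp; the last joint's range is limited). The gripper opens to 85 mm and grips with 20 to 120 N. Pads are 22 mm wide; open, the fingers measure 114 mm over their backs; the gripper's body (76 mm by 85 mm) begins 54 mm behind the grasp point. The pads swing forward as they close: fully open they stand 13 mm farther back than shut.
Start: joints at [-83.354, 2.75, 5.684, 92.934, 0, 82.678], TCP at [0.127, -0.509, 0.239] pointing down, gripper open.
Joint ranges: [-166.93, 166.93], [-56.73, 111.36], [-69.38, 81.34], [-121.58, 131.49], [-85.45, 84.26], [-180, 180]. Speed limits (degrees/s): [159.86, 159.86, 180, 180, 180, 180].

### API

Orientations are given as [roll, pitch, yaw] about the fixed x, y, z axes, in that order (R = Rz(yaw) Ry(pitch) Rx(roll)).
In Python, from workcell import sensors, viewer, manip, look_for gives the robot as it stands.
- The arm moves only by the tool jog_arm, never from a script. Its argument "series" is a list that holds one entry, the list of rows, each a list of 5 numbers: the opening, from 0 (shut) to 1 (fully open), then the shift along the tool's x, y, z as a fraction of full scale, then the turn about the tool's z as a fraction of full scale. A call has 1 to 10 rows; each row is the pose to reach, as a shift and turn from the pose commanded when the call began, along the tool's axes at that moment; what a row does not reach only later rows make up. Full scale, the value 1, is 150 mm for a shift and 120 degrees for a turn. A row lasts 1/8 s, in which the tool goes at most 62.5 mm and 10.7 degrees, less where a joint would pass 70% of its speed; a pose out of reach is approached as far as the arm can. A call with a number of a shift or a turn outside -1 to 1 is refused whole. A call with a gripper value outside its range is refused whole. The fingers move at their own pace and stop on an object; the grip force is fixed at half the most. Time passes only in rows, so rows that repeat a pose let the fingers close. It gives the time, the measured TCP pose, the force and the opening at its end, in the units of the state.
- sensors.sense(): the state, without advancing time (a new reading comes with each control period).
- viewer.grab_frame(name): name is "scene" or "side" or "wrist"; returns (picture, depth): 480x640x3 uint8, red, green, blue; 480x640 float32, m along the optical axis (not along the pixel's ray), 0 where there is no reading.
- viewer.camera_model(name): a dict with "camera_matrix" (3x3 intrinsics, pixels), "world_from_camera" (4x4, takes a point from camera to world coordinates). Camera axes: x right, y down, z forward; pixel columns grow to the right and rows downward; lengths in m; the calibration is good to about 2 mm. A picture is of the moment at which its call begins: read the wrist's pose just before it. camera_model takes no time and is no camera call; for the wrist camera it gives the pose at the moment of the call.
- manip.sign_off(): hands the job in, once; it reports no verdict.
Trained networks look in the newest picture that a camera, given by its name, has taken for a name from the list of things; names that differ only in an ending like _2 or _b are one class to them, and where a whole thing is asked for, a point or a joint stands for the part that bears it (a point fixed in the world has none). Each returns a list of dicts, best first, with "p" (0 to 1); they miss things now and then, are a little off and sometimes report something else, mostly with a low value. They report only what shows in the picture. A call takes as long as a camera call. They do not tell look-alikes from the thing itself.
- look_for(label, camera): "box" ([left, top, right, bottom] in pixels, round what is visible of it).
The state is a dict: "time": time; "joints": joint angles; "joint_velocities": joint speeds; "effort": joint torques, N m; "ee_pos": TCP position; "orientation": TCP orientation; "ft_force": force on the tool from outside, world axes, zero at the start; "torque": the same for the moment, N m; "opening": finger opening in m.
Only numpy, scipy, OpenCV 4.12 (cv2) and the standard library are available. Lean on these libraries where they do the work, as an engineer would, in place of code of your own. Each camera call takes 0.05 s, during which the arm holds its last target.

## Working session

There is one attempt and no reset: what is moved stays moved. The work goes in short steps, Python scripts to look and compute and a tool call to move; the robot and the scene stay as the last step left them, time stands still between calls to the robot, and variables do not carry over. Pictures are saved under pics/ and viewed, and the job is handed in when it is done.

Besides the shell and the picture viewer there is one more tool, called after "Request:" as a command line: name --argument value ..., lists and objects as JSON in quotes. jog_arm: Moves the arm, as the interface text tells. Shift numbers are shares of 150 mm and turn numbers shares of 120 degrees, none past 1 either way. Its arguments: {"type":"object","properties":{"series":{"type":"array"}},"required":["series"]}

```bash
ls; mkdir -p pics; cat > h.py <<'E'
import numpy as np, cv2
from workcell import sensors, viewer, manip, look_for
def grab(n,save=None):
    im,d=viewer.grab_frame(n); m=viewer.camera_model(n)
    if save: cv2.imwrite('pics/'+save,im[:,:,::-1])
    return im,d,np.array(m['camera_matrix']),np.array(m['world_from_camera'])
def cloud(d,K,T):
    v,u=np.mgrid[0:480,0:640]
    p=np.stack([(u-K[0,2])/K[0,0]*d,(v-K[1,2])/K[1,1]*d,d,np.ones_like(d)],-1)
    w=(p@T.T)[...,:3]; w[d==0]=np.nan; return w
def proj(p,K,T):
    q=np.linalg.inv(T)@np.append(p,1); return K[0,0]*q[0]/q[2]+K[0,2],K[1,1]*q[1]/q[2]+K[1,2]
E
python3 - <<'E'
from h import *
for n in ['scene','side','wrist']:
    im,d,K,T=grab(n,n+'0.png'); np.savez(n+'0.npz',im=im,d=d,K=K,T=T)
    print(n,K[0,0],T.round(3).tolist())
    for l in ['cake0_mid','mould','hook','caddy_floor','tongs','jug','pot','hook_tip']:
        try: print(l,[(np.round(r['box']).astype(int).tolist(),round(r['p'],2)) for r in look_for(l,n)][:5])
        except Exception as e: print(l,e)
print(sensors.sense())
E
```

```text
pics
scene 532.8079091490099 [[-0.172, 0.762, -0.624, 1.348], [0.985, 0.145, -0.095, 0.163], [0.018, -0.631, -0.776, 1.249], [0.0, 0.0, 0.0, 1.0]]
cake0_mid [([341, 230, 355, 270], 0.9), ([442, 213, 460, 258], 0.83), ([381, 199, 409, 241], 0.73), ([388, 241, 423, 265], 0.56)]
mould [([377, 246, 428, 328], 0.64)]
hook [([251, 277, 343, 302], 0.7)]
caddy_floor [([105, 145, 238, 294], 0.87)]
tongs [([286, 238, 300, 287], 0.65)]
jug [([378, 319, 443, 386], 0.64)]
pot [([130, 251, 200, 351], 0.91), ([252, 278, 342, 303], 0.67)]
hook_tip [([253, 282, 339, 301], 0.73)]
side 476.02157415646076 [[-0.838, -0.349, 0.42, -0.063], [-0.546, 0.535, -0.644, 0.874], [0.0, -0.769, -0.639, 0.974], [0.0, 0.0, 0.0, 1.0]]
cake0_mid [([340, 336, 384, 376], 0.98), ([321, 277, 360, 316], 0.87), ([290, 379, 339, 427], 0.81), ([286, 315, 321, 362], 0.66), ([258, 180, 294, 231], 0.26)]
mould [([224, 297, 327, 375], 0.83), ([260, 176, 291, 230], 0.31)]
hook [([260, 177, 292, 230], 0.73)]
caddy_floor [([343, 114, 445, 240], 0.91)]
tongs [([308, 247, 379, 280], 0.62)]
jug [([174, 249, 219, 313], 0.64)]
pot [([296,
[... 277 characters left out ...]
ngs []
jug []
pot []
hook_tip []
{'time': 1.35, 'joints': array([-8.33539821e+01,  2.74946635e+00,  5.68585671e+00,  9.29335032e+01,
       -1.12453786e-05,  8.26764222e+01]), 'joint_velocities': array([-0.00688533,  0.00514179, -0.10132364,  0.02426087, -0.05857673,
       -0.0522209 ]), 'effort': array([-5.56649120e-04, -3.38642335e+01,  3.20150900e+01,  1.37608575e-03,
       -1.58169282e-04,  8.86992410e-06]), 'ee_pos': array([ 0.12671683, -0.50948631,  0.23933674]), 'orientation': array([ 1.79999621e+02, -2.86218474e-03, -7.60304043e+01]), 'ft_force': array([-0.87756599, -0.89095335, -0.31693089]), 'torque': array([ 0.00423218,  0.00351156, -0.00109441]), 'opening': 0.08543004182820044}
```

View pics/scene0.png

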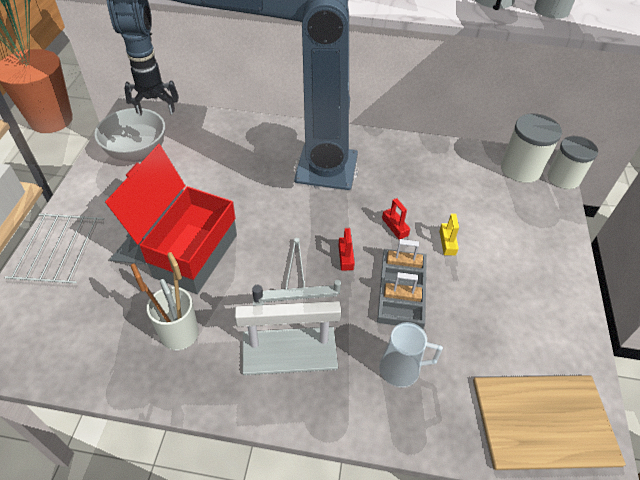

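View pics/side0.png

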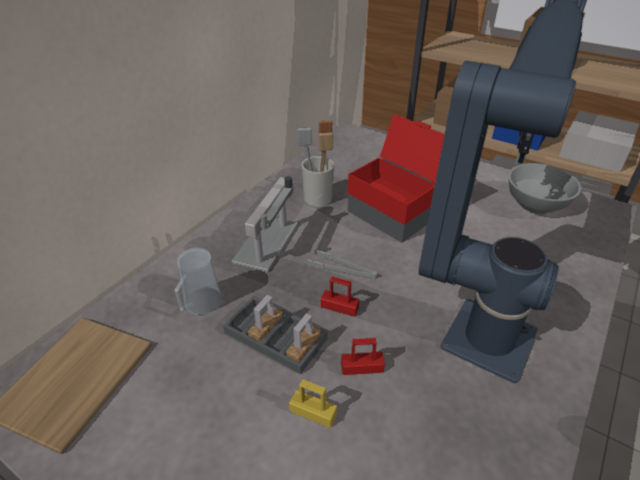

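```bash
python3 - <<'E'
from h import *
for n,r in [('side',(160,110,460,440)),('scene',(100,130,480,400))]:
    a=cv2.imread(f'pics/{n}0.png'); x0,y0,x1,y1=r
    c=a[y0:y1,x0:x1]; s=min(800/c.shape[1],600/c.shape[0])
    cv2.imwrite(f'pics/{n}0z.png',cv2.resize(c,None,fx=s,fy=s,interpolation=cv2.INTER_CUBIC)); print(n,s)
E
```

```text
side 1.8181818181818181
scene 2.1052631578947367
```

View pics/side0z.png

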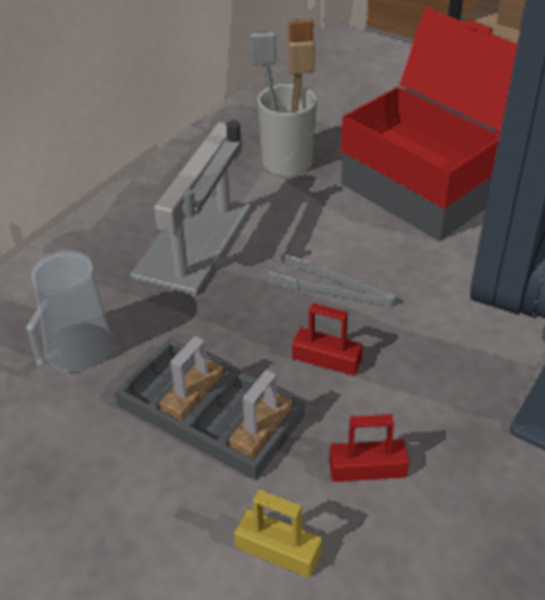

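View pics/scene0z.png

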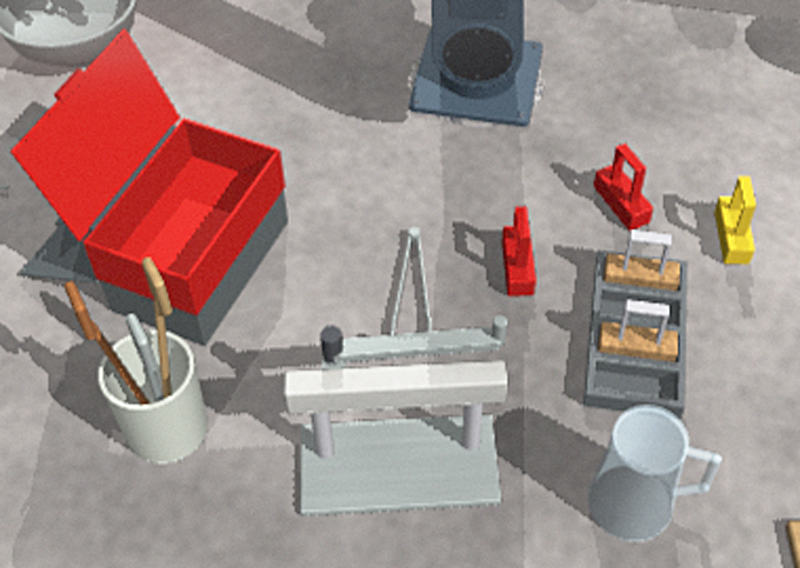

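The scene view shows two brown cakes in the mould, with hangers around (408,245) and (405,280). The folded hook has its black hinge at (257,293) and its tip at (337,286). The caddy is at (190,225). The red and yellow look-alikes stand around the mould. Next I measure positions from the depth data.

```bash
cat > meas.py <<'E'
from h import *
def show(n,s='0'):
    z=np.load(f'{n}{s}.npz'); return z['im'],z['d'],z['K'],z['T'],cloud(z['d'],z['K'],z['T'])
def rect(P):
    return cv2.minAreaRect((P[:,:2]*1000).astype(np.float32))
def pts(n,box,zr,s='0',mask=None):
    im,d,K,T,w=show(n,s); x0,y0,x1,y1=box; P=w[y0:y1,x0:x1].reshape(-1,3); C=im[y0:y1,x0:x1].reshape(-1,3).astype(int)
    ok=(P[:,2]>zr[0])&(P[:,2]<zr[1])
    return P[ok],C[ok]
E
python3 - <<'E'
from meas import *
# hook: scene
for n,b in [('scene',(225,270,345,330)),('side',(240,170,300,240))]:
  for zr in [(0.165,0.18),(0.18,0.19),(0.19,0.222)]:
    P,C=pts(n,b,zr); print(n,zr,len(P),P.min(0).round(3) if len(P) else '',P.max(0).round(3) if len(P) else '',rect(P) if len(P)>5 else '')
for n,b in [('scene',(375,235,432,328)),('side',(220,295,330,380))]:
  for zr in [(0.024,0.034),(0.036,0.048),(0.098,0.13)]:
    P,C=pts(n,b,zr); print(n,zr,len(P),rect(P))
    if zr[0]>.09:
        for k in (0,1):
            m,lab=None,None
        _,lab,cen=cv2.kmeans(P[:,:2].astype(np.float32),2,None,(3,50,1e-6),5,0)
        for k in (0,1): print('  strap',cen[k],P[lab[:,0]==k][:,2].max(),rect(P[lab[:,0]==k]))
for n,b in [('scene',(130,140,240,290)),('side',(340,150,450,240))]:
  for zr in [(0.07,0.086),(0.14,0.155)]:
    P,C=pts(n,b,zr); red=(C[:,0]>130)&(C[:,1]<80); print(n,zr,red.sum(),P[red].min(0),P[red].max(0),rect(P[red]))
E
```

```text
scene (0.165, 0.18) 1531 [ 0.622 -0.116  0.165] [0.734 0.132 0.18 ] ((680.3965454101562, 6.7721710205078125), (56.814266204833984, 250.3564453125), 14.104832649230957)
scene (0.18, 0.19) 746 [ 0.61 -0.09  0.18] [0.724 0.123 0.19 ] ((669.7771606445312, 14.282302856445312), (71.81462860107422, 231.48101806640625), 16.052927017211914)
scene (0.19, 0.222) 211 [ 0.609 -0.079  0.19 ] [0.684 0.122 0.219] ((647.66259765625, 21.68395233154297), (28.583040237426758, 208.95877075195312), 14.439777374267578)
side (0.165, 0.18) 661 [ 0.605 -0.108  0.165] [0.732 0.136 0.18 ] ((669.9624633789062, 8.721176147460938), (70.63133239746094, 253.95785522460938), 15.173135757446289)
side (0.18, 0.19) 346 [ 0.607 -0.071  0.18 ] [0.697 0.123 0.19 ] ((655.20556640625, 30.895362854003906), (49.50233459472656, 199.1991424560547), 16.33933448791504)
side (0.19, 0.222) 141 [ 0.609 -0.081  0.19 ] [0.682 0.126 0.216] ((642.713134765625, 22.34178924560547), (22.715112686157227, 215.27520751953125), 16.84833335876465)
scene (0.024, 0.034) 1153 ((461.34124755859375, 287.77056884765625), (242.815673828125, 124.7601699
[... 1384 characters left out ...]
52.22039794921875, -319.8358154296875), (154.63217163085938, 244.84214782714844), 77.38284301757812)
scene (0.14, 0.155) 780 [ 0.31806363 -0.42544212  0.14000611] [ 0.58783756 -0.22175903  0.15497916] ((451.5673828125, -323.5723876953125), (163.5863494873047, 245.1378631591797), 78.11903381347656)
side (0.07, 0.086) 469 [ 0.37504349 -0.4117666   0.07296941] [ 0.55789452 -0.26678769  0.08548466] ((471.6718444824219, -323.78240966796875), (156.8179473876953, 158.21664428710938), 74.1226806640625)
side (0.14, 0.155) 198 [ 0.32287716 -0.42591285  0.14072488] [ 0.57124488 -0.21843591  0.15498316] ((448.244873046875, -322.5067443847656), (167.58351135253906, 240.43553161621094), 77.66230010986328)
```

```bash
python3 - <<'E'
from meas import *
for n,b in [('scene',(225,270,345,330)),('side',(240,170,300,240))]:
    P,C=pts(n,b,(0.195,0.222))
    _,lab,cen=cv2.kmeans(P[:,:2].astype(np.float32),2,None,(3,50,1e-6),5,0)
    for k in (0,1):
        Q=P[lab[:,0]==k]; print(n,cen[k],len(Q),Q[:,2].max(), Q.min(0).round(3),Q.max(0).round(3))
        for zz in(.205,.208): 
            q=Q[Q[:,2]>zz]; 
            if len(q): print('   top',zz,len(q),q.mean(0).round(4),q.min(0).round(3),q.max(0).round(3))
    d=(cen[0]-cen[1]); print(np.degrees(np.arctan2(d[1],d[0])),np.hypot(*d))
    # arm top surface & bar
    P,C=pts(n,b,(0.171,0.179)); print('bar',rect(P))
    P,C=pts(n,b,(0.1815,0.189)); print('arm',rect(P))
for a,b,nm in [(30,30,'')]:
  pass
im,d,K,T,w=show('scene')
for h in ('caddy',):
    P,C=pts('scene',(130,140,240,290),(0.145,0.153)); red=(C[:,0]>130)&(C[:,1]<80);P=P[red]; 
    th=np.radians(-12.2);R=np.array([[np.cos(th),np.sin(th)],[-np.sin(th),np.cos(th)]]); q=(P[:,:2]-[.452,-.32])@R.T
    print(np.percentile(q,[0,2,50,98,100],axis=0).round(3))
    P,C=pts('scene',(130,140,240,290),(0.074,0.084)); red=(C[:,0]>130)&(C[:,1]<80);P=P[red]
    q=(P[:,:2]-[.452,-.32])@R.T; print('floor',np.percentile(q,[0,2,50,98,100],axis=0).round(3), rect(P))
    P,C=pts('scene',(100,130,240,290),(0.16,0.4)); red=(C[:,0]>130)&(C[:,1]<80);P=P[red]
    q=(P[:,:2]-[.452,-.32])@R.T; print('lid',q.min(0),q.max(0),P[:,2].max()); m=P[:,2]>.25; print(q[m].min(0),q[m].max(0))
E
```

```text
scene [0.621579   0.11471206] 60 0.21920800649927275 [0.609 0.107 0.195] [0.629 0.122 0.219]
   top 0.205 43 [0.6204 0.1149 0.2122] [0.609 0.107 0.205] [0.629 0.122 0.219]
   top 0.208 37 [0.6198 0.1144 0.2132] [0.609 0.107 0.208] [0.629 0.122 0.219]
scene [ 0.6744992  -0.06686815] 111 0.21834684876342503 [ 0.657 -0.079  0.195] [ 0.684 -0.056  0.218]
   top 0.205 85 [ 0.673  -0.0675  0.213 ] [ 0.657 -0.079  0.205] [ 0.684 -0.056  0.218]
   top 0.208 79 [ 0.6726 -0.0676  0.2135] [ 0.657 -0.079  0.208] [ 0.684 -0.056  0.218]
106.248375 0.18913467
bar ((681.0969848632812, 7.338714599609375), (56.087669372558594, 250.13999938964844), 14.646305084228516)
arm ((664.0151977539062, 24.531219482421875), (64.06395721435547, 203.62705993652344), 16.91628074645996)
side [ 0.6686981  -0.06352144] 69 0.21630576193144824 [ 0.658 -0.081  0.195] [ 0.682 -0.051  0.216]
   top 0.205 45 [ 0.6698 -0.0657  0.2112] [ 0.658 -0.081  0.205] [ 0.682 -0.056  0.216]
   top 0.208 38 [ 0.6701 -0.0668  0.212 ] [ 0.658 -0.081  0.209] [ 0.682 -0.056  0.216]
side [0.6165941  0.11763246] 47 0.21522467937385514 [0.609 0.107 0.196] [0.625 0.124 0.215]
   top 0.205 31 [0.617  0.1169 0.2107] [0.609 0.107 0.205] [0.625 0.123 0.215]
   top 0.208 25 [0.617  0.1162 0.2117] [0.609 0.107 0.208] [0.625 0.123 0.215]
-73.95355 0.18849817
bar ((672.275634765625, 9.433395385742188), (70.35172271728516, 254.89247131347656), 16.40739631652832)
arm ((643.6782836914062, 26.486732482910156), (24.88668441772461, 197.2250213623047), 16.335599899291992)
[[-0.121 -0.085]
 [-0.119 -0.081]
 [ 0.025 -0.01 ]
 [ 0.121  0.077]
 [ 0.123  0.078]]
floor [[-0.121 -0.078]
 [-0.114 -0.072]
 [-0.015 -0.018]
 [ 0.118  0.075]
 [ 0.121  0.078]] ((452.05609130859375, -319.4210205078125), (154.61886596679688, 241.8132781982422), 77.19778442382812)
lid [-0.12014401 -0.14048473] [0.20411528 0.11672212] 0.30244007464316314
[-0.12014401 -0.14048473] [0.20411528 0.11672212]
```

```bash
cat > plan.py <<'E'
from h import *
def wrap(a): return (a+180)%360-180
def state():
    s=sensors.sense(); return np.array(s['ee_pos']), s['orientation'][2], s
def axes(yaw):
    c,s=np.cos(np.radians(yaw)),np.sin(np.radians(yaw)); return np.array([[c,s,0],[s,-c,0],[0,0,-1]])
def plan(tg,start=None):
    """tg: list of (x,y,z,yaw,open). prints [open,sx,sy,sz,turn] per target relative to start"""
    p,yaw,s=state()
    if start is not None: p,yaw=np.array(start[:3]),start[3]
    print('t',round(s['time'],2),'at',p.round(4),'yaw',round(yaw,1),'F',s['ft_force'].round(1),'open',round(s['opening'],4),'j',s['joints'].round(0))
    for t in tg:
        sh=axes(yaw)@(np.array(t[:3])-p)/0.15
        print([t[4]]+[round(float(v),3) for v in sh]+[round(float(-wrap(t[3]-yaw)/120),3)], 'OVER' if abs(sh).max()>1 else '')
E
python3 -c "
from plan import *
plan([(.127,-.51,.385,-76,1),(.25,-.42,.385,-46,1)])
plan([(.25,-.42,.385,-76,1),(.35,-.32,.385,-30,1)],(.127,-.51,.385,-76))
plan([(.40,-.25,.385,-10,1)],(.25,-.42,.385,-46))
"
```

```text
t 1.35 at [ 0.1267 -0.5095  0.2393] yaw -76.0 F [-0.9 -0.9 -0.3] open 0.0854 j [-83.   3.   6.  93.  -0.  83.]
[1, 0.004, -0.001, -0.971, -0.0] 
[1, -0.381, -0.942, -0.971, -0.25] 
t 1.35 at [ 0.127 -0.51   0.385] yaw -76 F [-0.9 -0.9 -0.3] open 0.0854 j [-83.   3.   6.  93.  -0.  83.]
[1, -0.384, -0.941, 0.0, 0.0] 
[1, -0.869, -1.749, 0.0, -0.383] OVER
t 1.35 at [ 0.25  -0.42   0.385] yaw -46 F [-0.9 -0.9 -0.3] open 0.0854 j [-83.   3.   6.  93.  -0.  83.]
[1, -0.121, -1.507, 0.0, -0.3] OVER
```

Request:
jog_arm --series '[[[1,0,0,-0.5,0],[1,0,0,-0.97,0],[1,-0.3,-0.3,-0.97,0],[1,-0.5,-0.6,-0.97,0],[1,-0.8,-0.9,-0.97,0],[1,-1,-1,-0.97,0],[1,-1,-1,-0.97,0]]]'

```text
time: 2.22
ee_pos: [0.2367, -0.3258, 0.3861]
orientation: [-180.0, -0.1, -75.8]
ft_force: [0.2, -0.3, 0.4]
opening: 0.0852
```

```bash
python3 -c "
from plan import *
plan([(.40,-.25,.385,-76,1),(.5,-.1,.385,-20,1)])
"
```

```text
t 2.23 at [ 0.2367 -0.3258  0.3861] yaw -75.8 F [ 0.2 -0.3  0.4] open 0.0852 j [-64. -10.  11. 111.   0. 102.]
[1, -0.224, -1.179, 0.007, 0.001] OVER
[1, -1.03, -2.07, 0.007, -0.465] OVER
```

Request:
jog_arm --series '[[[1,-0.3,-0.3,0,-0.08],[1,-0.6,-0.6,0,-0.16],[1,-1,-1,0,-0.24],[1,-1,-1,0,-0.32],[1,-1,-1,0,-0.4],[1,-1,-1,0,-0.4]]]'

```text
time: 2.98
ee_pos: [0.3458, -0.1464, 0.3846]
orientation: [180.0, 0.0, -28.1]
ft_force: [-0.5, 0.4, -0.1]
opening: 0.0855
```

```bash
python3 -c "
from plan import *
plan([(.45,0,.34,10,1),(.5,.05,.34,16,1)])
"
```

```text
t 2.98 at [ 0.3458 -0.1464  0.3846] yaw -28.1 F [-0.5  0.4 -0.1] open 0.0855 j [-33. -14.   8. 111.  -0.  85.]
[1, 0.152, -1.188, 0.297, -0.318] OVER
[1, 0.289, -1.64, 0.297, -0.368] OVER
```

Request:
jog_arm --series '[[[1,0.1,-0.4,0.2,-0.08],[1,0.2,-0.8,0.2,-0.16],[1,0.3,-1,0.2,-0.24],[1,0.4,-1,0.2,-0.32],[1,0.4,-1,0.2,-0.37],[1,0.4,-1,0.2,-0.37],[1,0.4,-1,0.2,-0.37]]]'

```text
time: 3.85
ee_pos: [0.4689, -0.0424, 0.3547]
orientation: [180.0, 0.0, 16.1]
ft_force: [0.1, -0.1, -0.2]
opening: 0.0856
```

```bash
python3 -c "
from plan import *
plan([(.55,.08,.34,16,1),(.6185,.1155,.30,16,.35),(.6185,.1155,.26,16,.35)])
"
```

```text
t 3.85 at [ 0.4689 -0.0424  0.3547] yaw 16.1 F [ 0.1 -0.1 -0.2] open 0.0856 j [-13.  -2.  15. 106.  -0.  61.]
[1, 0.746, -0.633, 0.098, 0.001] 
[0.35, 1.251, -0.734, 0.365, 0.001] OVER
[0.35, 1.251, -0.734, 0.632, 0.001] OVER
```

Request:
jog_arm --series '[[[0.6,0.4,-0.3,0.1,0],[0.4,0.75,-0.65,0.2,0],[0.4,1,-0.73,0.3,0],[0.4,1,-0.73,0.3,0]]]'

```text
time: 4.35
ee_pos: [0.5828, 0.1079, 0.3047]
orientation: [-179.9, 0.4, 16.4]
ft_force: [0.4, -0.2, -0.7]
opening: 0.0342
```

```bash
python3 -c "
from plan import *
im,d,K,T=grab('wrist','w1.png'); np.savez('wrist1.npz',im=im,d=d,K=K,T=T)
print(look_for('hook_tip','wrist')[:2])
plan([(.6185,.1155,.26,16,.35)])
from meas import *
w=cloud(d,K,T); m=(w[...,2]>.2)&(w[...,2]<.225)&(w[...,1]>0.05)&(w[...,0]>.56); P=w[m];print(len(P),P.mean(0),P.min(0),P.max(0))
print(proj([.6185,.1155,.213],K,T))
"
```

```text
[{'box': [345.0, 222.2, 384.3, 400.0], 'p': 0.6}]
t 4.45 at [0.5817 0.1057 0.3085] yaw 16.3 F [ 0.3 -0.  -0.4] open 0.0343 j [  4.  15.  28. 103.  -0.  77.]
[0.35, 0.254, 0.006, 0.323, 0.003] 
497 [0.61677229 0.11569074 0.21273857] [0.60992132 0.10669714 0.20014567] [0.62540677 0.12258997 0.21623514]
(np.float64(374.2972861837426), np.float64(247.3313851857335))
```

View pics/w1.png

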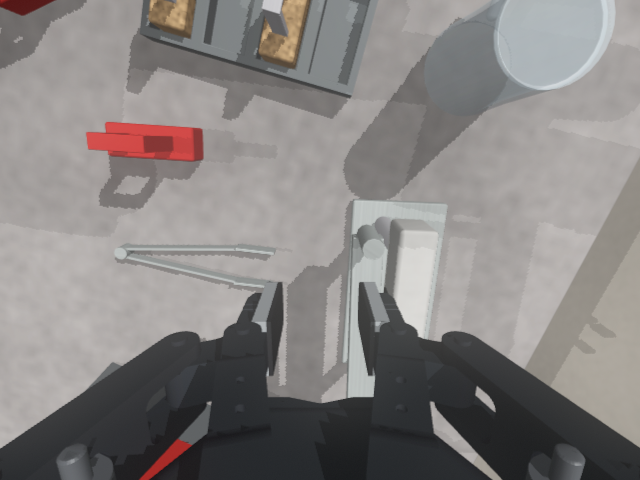

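Request:
jog_arm --series '[[[0.4,0.12,0,0.2,0],[0.4,0.25,0.01,0.45,0],[0.4,0.25,0.01,0.45,0],[0.4,0.25,0.01,0.73,0],[0.4,0.25,0.01,0.73,0],[0.4,0.25,0.01,0.73,0]]]'

```text
time: 5.2
ee_pos: [0.6188, 0.1142, 0.2037]
orientation: [179.9, -0.2, 16.3]
ft_force: [0.4, 0.8, 1.0]
opening: 0.0345
```

```bash
python3 -c "
from plan import *
H=np.array([.6705,-.0668])
def arc(a,op,z=.199): 
    th=np.radians(106.1+a); q=H+.19*np.array([np.cos(th),np.sin(th)]); return (q[0],q[1],z,16.1+a,op)
plan([arc(a,.3) for a in (0,9,18,27,36,45,54,63,72,80,90)])
"
```

```text
t 5.2 at [0.6188 0.1142 0.2037] yaw 16.3 F [0.4 0.8 1. ] open 0.0345 j [ 4. 18. 19. 91. -0. 78.]
[0.3, -0.003, -0.012, 0.031, 0.002] 
[0.3, -0.201, 0.003, 0.031, -0.073] 
[0.3, -0.395, 0.049, 0.031, -0.148] 
[0.3, -0.579, 0.124, 0.031, -0.223] 
[0.3, -0.749, 0.227, 0.031, -0.298] 
[0.3, -0.9, 0.356, 0.031, -0.373] 
[0.3, -1.03, 0.506, 0.031, -0.448] OVER
[0.3, -1.134, 0.675, 0.031, -0.523] OVER
[0.3, -1.211, 0.859, 0.031, -0.598] OVER
[0.3, -1.255, 1.03, 0.031, -0.665] OVER
[0.3, -1.275, 1.25, 0.031, -0.748] OVER
```

Request:
jog_arm --series '[[[0.28,0,-0.01,0.03,0],[0.28,-0.1,-0.01,0.03,-0.035],[0.28,-0.2,0.003,0.03,-0.073],[0.28,-0.3,0.02,0.03,-0.11],[0.28,-0.395,0.05,0.03,-0.148],[0.28,-0.49,0.085,0.03,-0.185],[0.28,-0.58,0.125,0.03,-0.223],[0.28,-0.75,0.227,0.03,-0.298],[0.28,-0.9,0.356,0.03,-0.373],[0.28,-0.9,0.356,0.03,-0.373]]]'

```text
time: 6.45
ee_pos: [0.5043, 0.0245, 0.198]
orientation: [179.8, -0.1, 60.9]
ft_force: [0.0, 0.5, -0.3]
opening: 0.0241
```

```bash
python3 -c "
from plan import *
H=np.array([.6705,-.0668])
def arc(a,op,z=.199): 
    th=np.radians(106.1+a); q=H+.19*np.array([np.cos(th),np.sin(th)]); return (q[0],q[1],z,16.1+a,op)
plan([arc(a,.3) for a in (45,54,63,72,81,86,90,93)])
"
```

```text
t 6.45 at [0.5043 0.0245 0.198 ] yaw 60.9 F [ 0.   0.5 -0.3] open 0.0241 j [-5. -1. -3. 88. -0. 24.]
[0.3, 0.003, -0.002, -0.007, -0.001] 
[0.3, -0.196, 0.014, -0.007, -0.076] 
[0.3, -0.389, 0.061, -0.007, -0.151] 
[0.3, -0.572, 0.137, -0.007, -0.226] 
[0.3, -0.741, 0.241, -0.007, -0.301] 
[0.3, -0.828, 0.31, -0.007, -0.343] 
[0.3, -0.892, 0.371, -0.007, -0.376] 
[0.3, -0.938, 0.419, -0.007, -0.401]
```

Request:
jog_arm --series '[[[0.28,-0.1,0,0,-0.035],[0.28,-0.2,0.014,0,-0.075],[0.28,-0.39,0.06,0,-0.15],[0.28,-0.57,0.137,0,-0.226],[0.28,-0.74,0.24,0,-0.3],[0.28,-0.83,0.31,0,-0.343],[0.28,-0.89,0.37,0,-0.376],[0.28,-0.89,0.37,0,-0.376]]]'

```text
time: 7.45
ee_pos: [0.4886, -0.1172, 0.1966]
orientation: [179.9, -0.1, 106.1]
ft_force: [-1.9, 3.6, 1.0]
opening: 0.0238
```

```bash
python3 -c "
from plan import *
im,d,K,T=grab('wrist','w2.png'); np.savez('wrist2.npz',im=im,d=d,K=K,T=T)
im,d,K,T=grab('scene','s2.png'); np.savez('scene2.npz',im=im,d=d,K=K,T=T)
plan([])
"
```

```text
t 7.55 at [ 0.4886 -0.1172  0.1966] yaw 106.2 F [-1.5  4.2  1.7] open 0.0238 j [-21.  -1.  -3.  88.   0. -37.]
```

View pics/w2.png

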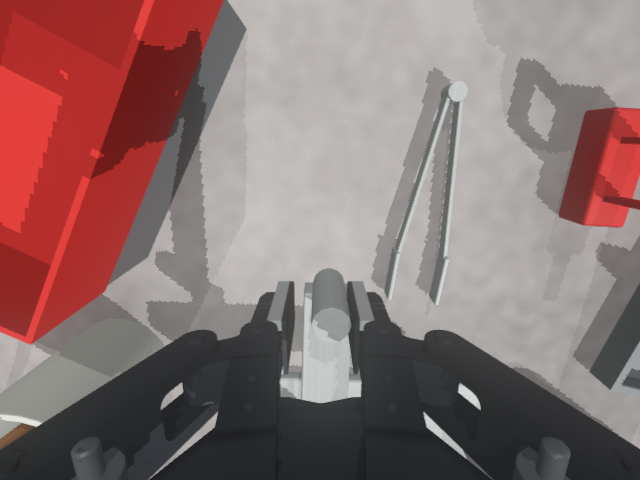

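Request:
jog_arm --series '[[[0.28,-0.01,0,0,0],[0.28,-0.015,0,0,0],[0.28,-0.02,0,0,0],[0.28,-0.02,0,0,0]]]'

```text
time: 8.05
ee_pos: [0.4887, -0.1174, 0.1966]
orientation: [179.9, -0.4, 106.3]
ft_force: [-2.8, 9.4, 4.2]
opening: 0.0239
```

Request:
jog_arm --series '[[[0.28,0.02,0,0,0],[0.4,0.02,0,0,0],[0.5,0.02,0,-0.3,0],[0.8,0.02,0.1,-0.6,0],[0.8,0,1,-0.6,0],[0.8,0,1,-0.6,0],[0.8,0,1,-0.6,0],[0.8,0,1,-0.6,0]]]'

```text
time: 9.05
ee_pos: [0.6331, -0.0795, 0.2846]
orientation: [-179.9, 0.0, 106.3]
ft_force: [-0.2, -1.3, -0.0]
opening: 0.068
```

```bash
python3 -c "
from plan import *
from meas import rect
for n in ('scene','side'):
    im,d,K,T=grab(n,n+'3.png'); np.savez(n+'3.npz',im=im,d=d,K=K,T=T); w=cloud(d,K,T)
    m=(w[...,2]>.2)&(w[...,2]<.222)&(w[...,0]>.46)&(w[...,0]<.52)&(w[...,1]>-.15)&(w[...,1]<-.08); P=w[m];print(n,len(P),P.mean(0),P.min(0),P.max(0))
    m=(w[...,2]>.2)&(w[...,2]<.222)&(w[...,0]>.645)&(w[...,0]<.7)&(w[...,1]>-.09)&(w[...,1]<-.04); P=w[m];print(n,len(P),P.mean(0),P.min(0),P.max(0))
    print([(np.round(r['box']).astype(int).tolist(),round(r['p'],2)) for r in look_for('cake0_mid',n)])
    for z in((.1,.13),):
        m=(w[...,2]>z[0])&(w[...,2]<z[1])&(w[...,0]>.34)&(w[...,0]<.6)&(w[...,1]>.22)&(w[...,1]<.36); P=w[m]
        _,lab,cen=cv2.kmeans(P[:,:2].astype(np.float32),2,None,(3,50,1e-6),5,0)
        for k in (0,1): print('  strap',cen[k],rect(P[lab[:,0]==k]))
plan([])
"
```

```text
<string>:6: RuntimeWarning: Mean of empty slice.
  ret = um.true_divide(
Traceback (most recent call last):
ValueError: zero-size array to reduction operation minimum which has no identity
```

View pics/scene3.png

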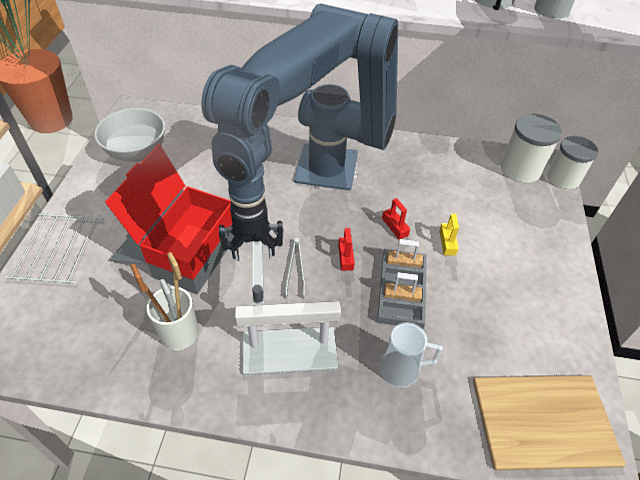

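```bash
python3 -c "
from plan import *
plan([(.5,.05,.285,106,1),(.3745,.2,.285,91,1),(.3745,.2855,.24,91,1)])
"
```

```text
t 9.1 at [ 0.6324 -0.0797  0.286 ] yaw 106.2 F [-0.7  0.2 -0.1] open 0.0684 j [-13.  22.  33. 102.  -0. -29.]
[1, 1.077, -0.606, 0.007, 0.002] OVER
[1, 2.271, -1.13, 0.007, 0.127] OVER
[1, 2.818, -0.971, 0.307, 0.127] OVER
```

Request:
jog_arm --series '[[[1,0.35,-0.3,0,0.03],[1,0.7,-0.6,0,0.06],[1,1,-0.9,0,0.09],[1,1,-1,0,0.12],[1,1,-1,0,0.125]]]'

```text
time: 9.72
ee_pos: [0.4445, 0.0227, 0.288]
orientation: [179.7, 0.1, 91.2]
ft_force: [0.9, 0.8, 0.6]
opening: 0.0853
```

Request:
jog_arm --series '[[[1,0.4,0,0,0],[1,0.8,0,0,0],[1,1,0,0,0],[1,1,0,0,0],[1,1,0,0,0]]]'

```text
time: 10.35
ee_pos: [0.4441, 0.1719, 0.2861]
orientation: [179.9, 0.0, 91.2]
ft_force: [-0.2, -0.0, -0.3]
opening: 0.0853
```

```bash
cat > wl.py <<'E'
from plan import *
from meas import rect
import sys
def wl(tag,zr=(.1,.13)):
    im,d,K,T=grab('wrist',tag+'.png'); np.savez(tag+'.npz',im=im,d=d,K=K,T=T); w=cloud(d,K,T)
    m=(w[...,2]>zr[0])&(w[...,2]<zr[1]); m[300:]=False
    n,lab,st,c=cv2.connectedComponentsWithStats(m.astype(np.uint8))
    for i in range(1,n):
        if st[i,4]>40:
            P=w[lab==i]; r=rect(P); print(c[i].round(0),st[i,4],'z',np.median(P[:,2]).round(4),[np.round(a,1) for a in r],'rgb',im[lab==i].mean(0).round(0))
E
python3 -c "
from wl import *
wl('w4')
plan([(.3745,.2,.285,91,1),(.3745,.2855,.24,91,1)])
"
```

```text
[623.  19.] 831 z 0.1021 [array([274.9, 415.6]), array([29.5, 17.9]), np.float64(9.3)] rgb [218. 200.  90.]
[260. 137.] 1137 z 0.1026 [array([374.8, 117. ]), array([54. , 16.2]), np.float64(12.7)] rgb [205.  72.  70.]
[451. 143.] 1181 z 0.1083 [array([375.3, 286.6]), array([15.4, 54.4]), np.float64(1.2)] rgb [208. 206. 208.]
[439. 265.] 933 z 0.1083 [array([490.4, 289.4]), array([16.1, 54.4]), np.float64(0.9)] rgb [201. 200. 203.]
t 10.4 at [0.4441 0.1717 0.2861] yaw 91.2 F [ 0.7 -0.1 -0.3] open 0.0856 j [13. -4.  5. 98. -0. 12.]
[1, 0.198, -0.46, 0.007, 0.001] 
[1, 0.768, -0.448, 0.307, 0.001]
```

View pics/w4.png

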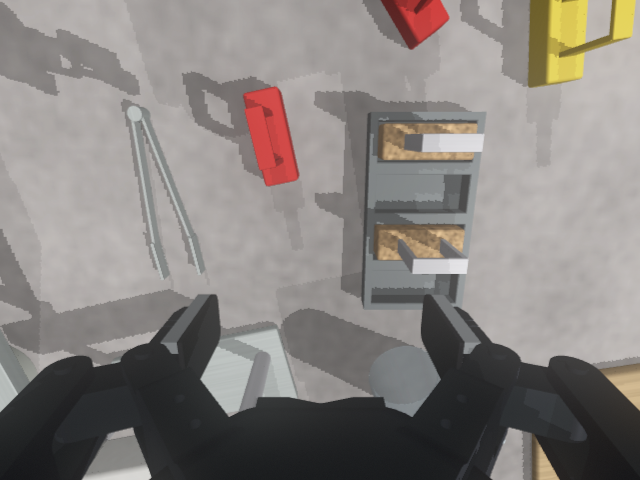

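```bash
python3 -c "
from plan import *
plan([(.4904,.289,.2,91.1,1),(.4904,.289,.072,91.1,1)])
d=np.load('scene0.npz'); w=cloud(d['d'],d['K'],d['T']); m=(w[...,2]>.12)&(w[...,2]<.16)&(w[...,1]>.18); print(w[m].min(0),w[m].max(0))
"
```

```text
t 10.4 at [0.4441 0.1717 0.2861] yaw 91.2 F [ 0.7 -0.1 -0.3] open 0.0856 j [13. -4.  5. 98. -0. 12.]
[1, 0.776, 0.325, 0.574, 0.001] 
[1, 0.776, 0.325, 1.427, 0.001] OVER
[-0.71761099  0.18042195  0.12000701] [0.74937376 1.10864863 0.15996582]
```

Request:
jog_arm --series '[[[1,0.35,0.15,0.2,0],[1,0.776,0.325,0.4,0],[1,0.776,0.325,0.7,0],[1,0.776,0.325,0.7,0],[1,0.776,0.325,0.7,0]]]'

```text
time: 11.02
ee_pos: [0.4905, 0.2891, 0.1824]
orientation: [179.9, -0.0, 91.1]
ft_force: [0.9, 0.2, 1.0]
opening: 0.0854
```

```bash
python3 -c "
from wl import *
wl('w5')
plan([(.4904,.289,.072,91.1,1)])
"
```

```text
[23. 54.] 2940 z 0.1035 [array([377.3, 118.7]), array([51.7, 18.2]), np.float64(11.9)] rgb [162.  46.  45.]
[320.  54.] 3313 z 0.1095 [array([375.7, 287.6]), array([16.7, 54.1]), np.float64(1.4)] rgb [204. 203. 206.]
[321. 252.] 2093 z 0.1099 [array([491.2, 290.3]), array([16., 54.]), np.float64(1.4)] rgb [193. 191. 193.]
t 11.07 at [0.4913 0.2894 0.1838] yaw 91.1 F [0.6 0.4 0.1] open 0.0853 j [24.  9.  6. 87. -0. 23.]
[1, -0.003, -0.006, 0.745, 0.0]
```

Well aligned. I'll descend and grip.

Request:
jog_arm --series '[[[1,0,0,0.4,0],[1,0.005,0,0.74,0],[1,0.005,0,0.74,0],[0.5,0.005,0,0.74,0],[0.4,0.005,0,0.74,0],[0.4,0.005,0,0.74,0],[0.4,0.005,0,0.74,0],[0.4,0.005,0,0.74,0]]]'

```text
time: 12.08
ee_pos: [0.4933, 0.2922, 0.0749]
orientation: [179.5, -0.1, 91.2]
ft_force: [0.5, 0.6, 7.4]
opening: 0.0535
```

Request:
jog_arm --series '[[[0.4,0,0,-0.1,0],[0.4,0,0,-0.3,0],[0.4,0,0,-0.6,0],[0.4,0,0,-1,0],[0.4,0,0,-1,0],[0.4,0,0,-1,0]]]'

```text
time: 12.82
ee_pos: [0.4899, 0.2912, 0.2206]
orientation: [179.9, -0.0, 91.3]
ft_force: [0.8, -0.2, -2.3]
opening: 0.0534
```

```bash
python3 -c "
from wl import *
wl('w6',(.2,.3))
from h import *
im,d,K,T=grab('side','side6.png')
plan([])
"
```

```text
[259. 289.] 773 z 0.2208 [array([482.9, 263.7]), array([20.2, 12.6]), np.float64(61.4)] rgb [113. 111. 111.]
[382. 289.] 775 z 0.2209 [array([481.4, 319.2]), array([12. , 20.1]), np.float64(30.4)] rgb [121. 118. 117.]
t 12.93 at [0.4889 0.2907 0.218 ] yaw 91.3 F [-0.5 -0.1 -2.3] open 0.0535 j [24.  9. 10. 91.  0. 23.]
```

View pics/w6.png

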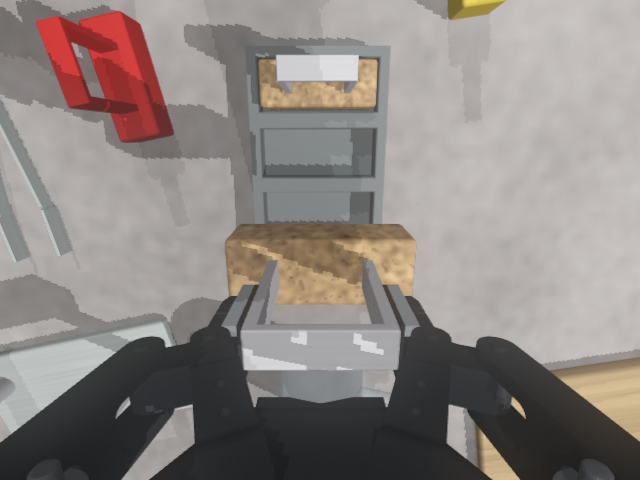

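View pics/side6.png

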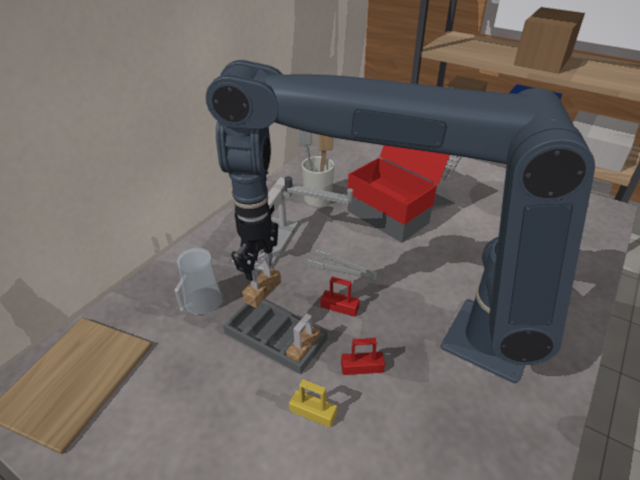

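```bash
python3 -c "
from plan import *
d=np.load('w6.npz'); w=cloud(d['d'],d['K'],d['T']); P=w[340:365,250:390].reshape(-1,3); print(np.nanmedian(P,0),np.nanmin(P,0),np.nanmax(P,0))
P=w[230:300,235:260].reshape(-1,3);print('cake top',np.nanmedian(P,0)); 
P=w[235:270,280:360].reshape(-1,3);print('cake top',np.nanpercentile(P,[5,50,95],axis=0)); 
d=np.load('side3.npz') if 0 else None
im,dd,K,T=grab('scene','s7.png'); w=cloud(dd,K,T)
for b in ((.46,.52,-.15,-.08),(.64,.7,-.1,-.03)):
    m=(w[...,2]>.203)&(w[...,2]<.222)&(w[...,0]>b[0])&(w[...,0]<b[1])&(w[...,1]>b[2])&(w[...,1]<b[3]); P=w[m];print(len(P),P.mean(0),P.min(0),P.max(0))
im,dd,K,T=grab('side','sd7.png'); w=cloud(dd,K,T)
for b in ((.46,.52,-.15,-.08),(.64,.7,-.1,-.03)):
    m=(w[...,2]>.203)&(w[...,2]<.222)&(w[...,0]>b[0])&(w[...,0]<b[1])&(w[...,1]>b[2])&(w[...,1]<b[3]); P=w[m];print(len(P),P.mean(0) if len(P) else '')
"
```

```text
[0.48747392 0.29120948 0.25262783] [0.4815664  0.26734033 0.25084764] [0.4934722  0.31527645 0.25463786]
cake top [0.47873772 0.25408586 0.18580816]
cake top [[0.46753767 0.27197369 0.18010483]
 [0.47440365 0.29080348 0.18547212]
 [0.48311092 0.30938354 0.18659317]]
39 [ 0.48978933 -0.11336368  0.21205005] [ 0.47910327 -0.12025938  0.20496239] [ 0.49793695 -0.10692249  0.21742713]
92 [ 0.67351999 -0.06727399  0.21265847] [ 0.65872856 -0.07989529  0.20385727] [ 0.68428135 -0.05638649  0.21923266]
27 [ 0.48634672 -0.11047663  0.2111151 ]
52 [ 0.6687153  -0.06420044  0.21083248]
```

```bash
cat >> plan.py <<'E'
H=np.array([.671,-.0668]); AU=np.radians(194.3)
def on(s,z,op,yaw=104.3):
    q=H+s*np.array([np.cos(AU),np.sin(AU)]); return (q[0],q[1],z,yaw,op)
E
python3 -c "
from plan import *
plan([(.415,.145,.215,91.3,.4),(.40,0,.215,104.3,.4),on(260,.1935,.4)]) if 0 else plan([(.415,.145,.215,91.3,.4),(.40,0.01,.215,104.3,.4),on(.26,.1935,.4)])
"
```

```text
t 13.03 at [0.4887 0.2906 0.2175] yaw 91.2 F [-0.2  0.3 -1.9] open 0.0533 j [24.  9. 10. 91.  0. 23.]
[0.4, -0.96, -0.512, 0.017, -0.0] 
[0.4, -1.857, -0.632, 0.017, -0.109] OVER
[0.4, -2.8, -0.525, 0.16, -0.109] OVER
```

Request:
jog_arm --series '[[[0.4,-0.1,-0.05,0,0],[0.4,-0.3,-0.15,0,0],[0.4,-0.5,-0.25,0,0],[0.4,-0.7,-0.37,0,-0.04],[0.4,-0.9,-0.5,0,-0.08],[0.4,-1,-0.6,0,-0.1],[0.4,-1,-0.65,0,-0.1]]]'

```text
time: 13.9
ee_pos: [0.3944, 0.1382, 0.2187]
orientation: [-179.9, -0.0, 103.1]
ft_force: [0.2, 0.1, -1.7]
opening: 0.0536
```

```bash
python3 -c "
from plan import *
plan([(.40,0.0,.21,104.3,.4),on(.26,.1935,.4)])
"
```

```text
t 13.9 at [0.3944 0.1382 0.2187] yaw 103.1 F [ 0.2  0.1 -1.7] open 0.0536 j [ 10. -13. -12.  92.   0.  -3.]
[0.4, -0.906, -0.173, 0.058, -0.01] 
[0.4, -1.785, -0.247, 0.168, -0.01] OVER
```

Request:
jog_arm --series '[[[0.4,-0.15,-0.05,0,0],[0.4,-0.35,-0.1,0,0],[0.4,-0.6,-0.15,0.03,-0.01],[0.4,-0.8,-0.17,0.03,-0.01],[0.4,-1,-0.17,0.06,-0.01],[0.4,-1,-0.17,0.06,-0.01]]]'

```text
time: 14.65
ee_pos: [0.4052, -0.0137, 0.2096]
orientation: [-179.9, -0.1, 104.3]
ft_force: [-0.2, 0.9, -1.2]
opening: 0.0533
```

```bash
python3 -c "
from plan import *
plan([on(.26,.1935,.4)])
"
```

```text
t 14.65 at [ 0.4052 -0.0137  0.2096] yaw 104.3 F [-0.2  0.9 -1.2] open 0.0533 j [-11. -15. -14.  91.   0. -26.]
[0.4, -0.781, -0.104, 0.107, -0.0]
```

Request:
jog_arm --series '[[[0.4,-0.15,-0.05,0.03,0],[0.4,-0.35,-0.1,0.08,0],[0.4,-0.6,-0.104,0.1,0],[0.4,-0.75,-0.104,0.1,0],[0.4,-0.78,-0.104,0.1,0],[0.4,-0.78,-0.104,0.1,0],[0.4,-0.78,-0.104,0.1,0]]]'

```text
time: 15.52
ee_pos: [0.4192, -0.1289, 0.1958]
orientation: [-180.0, -0.0, 104.5]
ft_force: [0.1, -0.1, -0.3]
opening: 0.0532
```

```bash
python3 -c "
from plan import *
for n in ('wrist','side','scene'):
    im,d,K,T=grab(n,n+'8.png'); np.savez(n+'8.npz',im=im,d=d,K=K,T=T); w=cloud(d,K,T)
    if n!='wrist':
      a=im[150:300,150:400] if n=='side' else im[180:340,180:340]
      cv2.imwrite(f'pics/{n}8z.png',cv2.resize(a[:,:,::-1],None,fx=3,fy=3,interpolation=cv2.INTER_CUBIC))
plan([on(.26,.1935,.4),on(.06,.1935,.4)])
"
```

```text
t 15.68 at [ 0.4192 -0.1293  0.1959] yaw 104.5 F [-0.2  0.1 -1.2] open 0.0531 j [-26. -11. -12.  89.   0. -40.]
[0.4, -0.011, -0.004, 0.016, 0.002] 
[0.4, -0.016, 1.33, 0.016, 0.002] OVER
```

View pics/side8z.png

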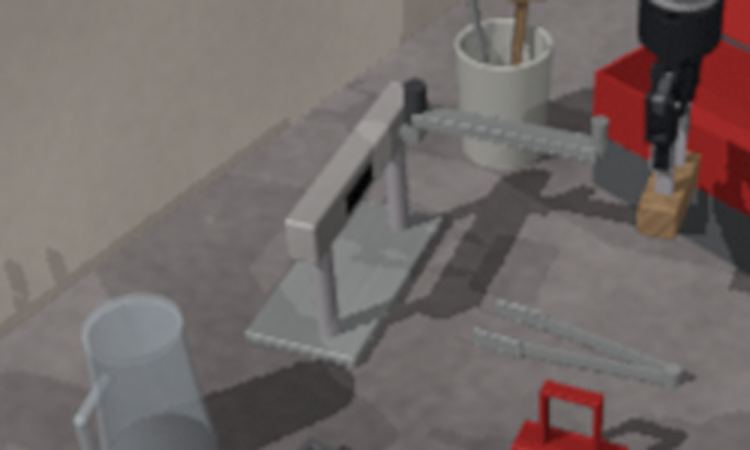

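View pics/wrist8.png

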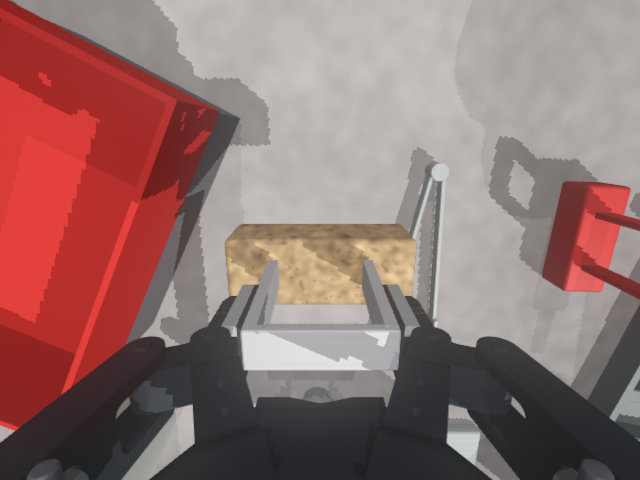

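View pics/scene8z.png

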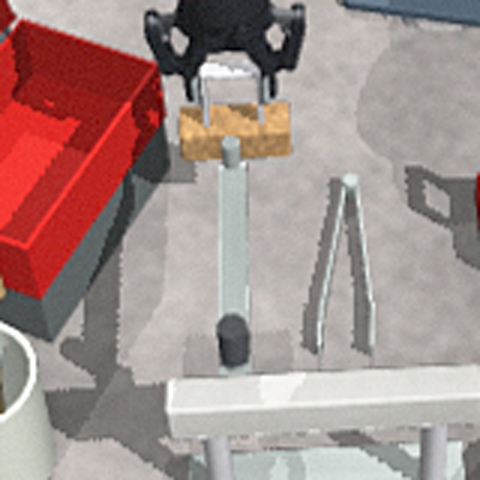

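```bash
python3 -c "
from plan import *
for n in ('side','scene'):
    q=np.load(n+'8.npz'); w=cloud(q['d'],q['K'],q['T']); c=[]
    for b in ((.46,.52,-.15,-.08),(.64,.7,-.1,-.03)):
        m=(w[...,2]>.203)&(w[...,2]<.222)&(w[...,0]>b[0])&(w[...,0]<b[1])&(w[...,1]>b[2])&(w[...,1]<b[3]); P=w[m];print(n,len(P),P.mean(0),P.min(0),P.max(0)); c.append(P.mean(0))
    v=c[0]-c[1]; print(np.degrees(np.arctan2(v[1],v[0])))
    m=(w[...,2]>.181)&(w[...,2]<.189)&(w[...,0]>.5)&(w[...,0]<.65)&(w[...,1]>-.15)&(w[...,1]<-.03); P=w[m]; print('arm',len(P), cv2.fitLine((P[:,:2]).astype(np.float32),cv2.DIST_L2,0,.01,.01).ravel(), P.mean(0))
    f=cv2.fitLine((P[:,:2]).astype(np.float32),cv2.DIST_L2,0,.01,.01).ravel(); print(np.degrees(np.arctan2(f[1],f[0])))
    m=(w[...,2]>.172)&(w[...,2]<.178)&(w[...,0]>.6)&(w[...,0]<.8)&(w[...,1]>-.03)&(w[...,1]<.15); P=w[m]; f=cv2.fitLine((P[:,:2]).astype(np.float32),cv2.DIST_L2,0,.01,.01).ravel(); print('bar',len(P),np.degrees(np.arctan2(f[1],f[0])),P.mean(0))
"
```

```text
side 29 [ 0.48638273 -0.110796    0.21036368] [ 0.4799345  -0.12342581  0.20398862] [ 0.49551925 -0.10455003  0.21519067]
side 52 [ 0.66901042 -0.0645797   0.21058846] [ 0.65860585 -0.07939203  0.203235  ] [ 0.68341312 -0.05591763  0.21648191]
-165.7987037515061
arm 286 [ 0.9677453   0.25193068  0.57443225 -0.08920083] [ 0.57443222 -0.08920083  0.18514388]
14.591788
bar 363 -75.35186 [0.67608003 0.05665837 0.1748362 ]
scene 39 [ 0.48944223 -0.11353885  0.211712  ] [ 0.48042517 -0.12048334  0.20320027] [ 0.49542635 -0.10700423  0.21834989]
scene 94 [ 0.67353776 -0.06752565  0.21187684] [ 0.65996979 -0.07953884  0.20339037] [ 0.68500535 -0.05637285  0.21862655]
-165.96688654094623
arm 416 [ 0.96806467  0.25070053  0.57398885 -0.09199492] [ 0.57398886 -0.09199492  0.18569794]
14.51897
bar 650 -75.52157 [0.6807035  0.05015978 0.17524564]
```

Request:
jog_arm --series '[[[0.4,-0.01,0.1,0.012,0],[0.4,-0.01,0.25,0.012,0],[0.4,-0.011,0.4,0.012,0],[0.4,-0.012,0.55,0.012,0],[0.4,-0.013,0.7,0.012,0],[0.4,-0.014,0.85,0.012,0],[0.4,-0.014,0.95,0.012,0],[0.4,-0.014,0.95,0.012,0]]]'

```text
time: 16.68
ee_pos: [0.5589, -0.0959, 0.1932]
orientation: [-180.0, -0.0, 104.5]
ft_force: [-0.9, -0.6, -1.8]
opening: 0.0532
```

```bash
python3 -c "
from plan import *
plan([on(.06,.194,.4),on(.06,.158,.4)])
"
```

```text
t 16.68 at [ 0.5589 -0.0959  0.1932] yaw 104.5 F [-0.9 -0.6 -1.8] open 0.0532 j [-17.   9.   7.  88.   0. -31.]
[0.4, 0.002, 0.372, -0.006, 0.002] 
[0.4, 0.002, 0.372, 0.234, 0.002]
```

Request:
jog_arm --series '[[[0.4,0,0.15,0,0],[0.4,0,0.3,0,0],[0.4,0,0.37,0,0],[0.4,0,0.37,0.1,0],[0.4,0,0.37,0.2,0],[0.4,0,0.37,0.225,0],[0.4,0,0.37,0.225,0]]]'

```text
time: 17.55
ee_pos: [0.6105, -0.0827, 0.1594]
orientation: [-179.9, -0.0, 104.4]
ft_force: [0.8, 0.6, -1.2]
opening: 0.0533
```

```bash
python3 -c "
from plan import *
for n in ('side','scene'):
    im,d,K,T=grab(n,n+'9.png')
    a=im[150:300,150:400] if n=='side' else im[180:340,180:340]
    cv2.imwrite(f'pics/{n}9z.png',cv2.resize(a[:,:,::-1],None,fx=3,fy=3,interpolation=cv2.INTER_CUBIC))
plan([])
"
```

```text
t 17.65 at [ 0.6115 -0.0829  0.1607] yaw 104.4 F [-0.4 -0.1 -1.6] open 0.0534 j [-14.  16.  12.  86.  -0. -28.]
```

View pics/side9z.png

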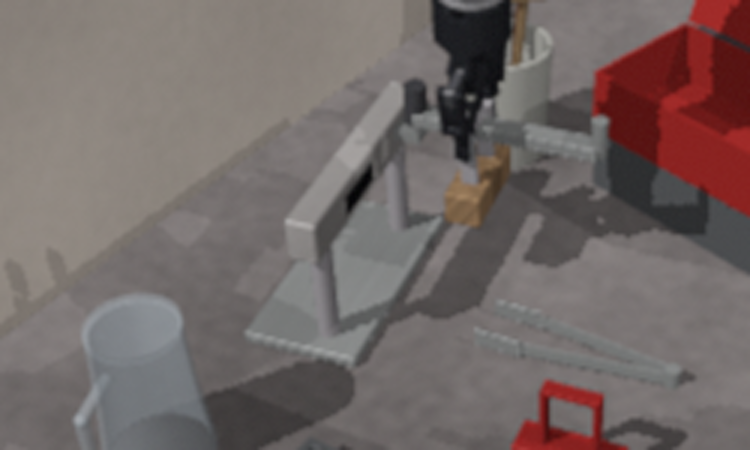

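View pics/scene9z.png

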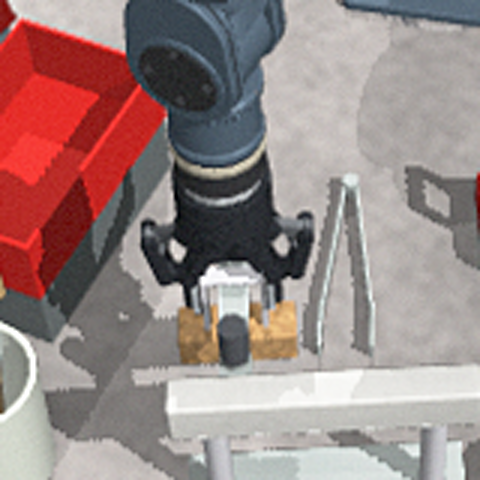

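Request:
jog_arm --series '[[[0.4,0,0,0.015,0],[0.4,0,0,0.03,0],[0.4,0,0,0.033,0],[0.4,0,0,0.033,0]]]'

```text
time: 18.15
ee_pos: [0.6117, -0.0828, 0.1559]
orientation: [180.0, 0.0, 104.5]
ft_force: [0.3, 0.2, 1.3]
opening: 0.053
```

Request:
jog_arm --series '[[[0.65,0,0,0,0],[0.75,0,0,0,0],[0.9,0,0,0,0],[0.95,0,0,-0.1,0],[0.95,0,0,-0.3,0],[0.95,0,0,-0.7,0],[0.95,0,0,-0.9,0],[0.95,0,0,-0.9,0]]]'

```text
time: 19.15
ee_pos: [0.6131, -0.0831, 0.2957]
orientation: [179.5, 0.2, 104.4]
ft_force: [1.1, -0.2, 0.1]
opening: 0.0807
```

```bash
python3 -c "
from wl import *
for n in ('side','scene'):
    im,d,K,T=grab(n,n+'10.png')
    a=im[150:300,150:400] if n=='side' else im[180:340,180:340]
    cv2.imwrite(f'pics/{n}10z.png',cv2.resize(a[:,:,::-1],None,fx=3,fy=3,interpolation=cv2.INTER_CUBIC))
wl('w10',(.18,.23))
plan([(.45,.1,.285,91.1,1),(.3755,.287,.2,91.1,1)])
"
```

```text
[322. 163.] 10540 z 0.1836 [array([568.9, -93.2]), array([186.1,  54. ]), np.float64(15.2)] rgb [182. 186. 184.]
[ 32. 263.] 1759 z 0.2214 [array([ 665.3, -263.8]), array([44.9, 17.1]), np.float64(39.7)] rgb [117. 102.  80.]
t 19.3 at [ 0.6112 -0.0827  0.2893] yaw 104.4 F [ 0.5  0.4 -0.2] open 0.0811 j [-14.  19.  29. 101.  -0. -28.]
[1, 1.448, -0.737, 0.029, 0.111] OVER
[1, 2.779, -0.907, 0.595, 0.111] OVER
```

View pics/side10z.png

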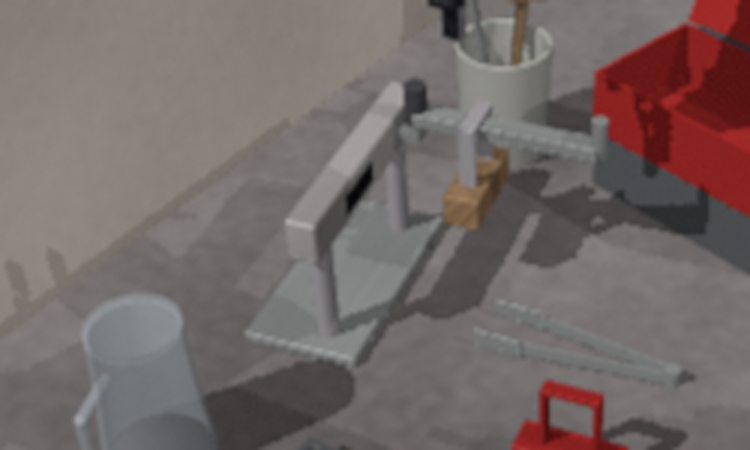

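View pics/w10.png

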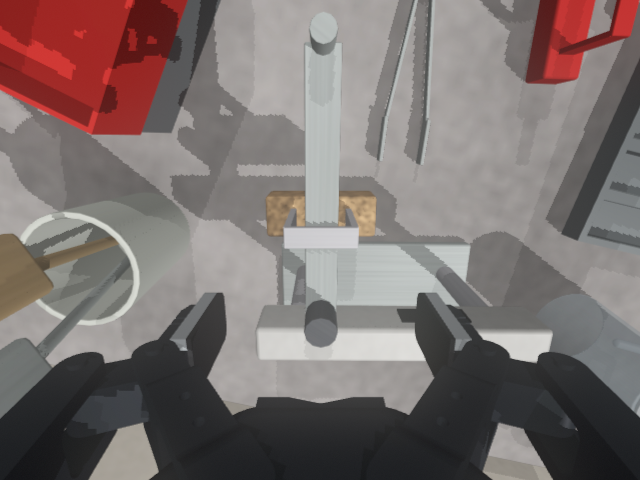

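Cake 1 hangs level on the arm, with its crown at (320,237) in the wrist view. Next is the second cake.

Request:
jog_arm --series '[[[1,0.35,-0.2,0,0.03],[1,0.7,-0.4,0,0.06],[1,1,-0.6,0,0.09],[1,1,-0.8,0,0.11],[1,1,-0.8,0,0.11]]]'

```text
time: 19.92
ee_pos: [0.4556, 0.0331, 0.2889]
orientation: [-179.8, -0.0, 91.3]
ft_force: [-0.1, 0.4, 0.4]
opening: 0.0852
```

Request:
jog_arm --series '[[[1,0.4,-0.1,0,0],[1,0.8,-0.3,0,0],[1,1,-0.35,0,0],[1,1,-0.35,0.1,0],[1,1,-0.35,0.1,0]]]'

```text
time: 20.55
ee_pos: [0.4017, 0.1808, 0.2726]
orientation: [-179.7, 0.1, 91.2]
ft_force: [-0.4, 0.3, -1.3]
opening: 0.0851
```

```bash
python3 -c "
from wl import *
wl('w11')
plan([(.3755,.287,.18,91.1,1),(.3755,.287,.073,91.1,1)])
"
```

```text
[423.  18.] 969 z 0.103 [array([236.4, 256.9]), array([36.9, 16.7]), np.float64(37.8)] rgb [197.  65.  63.]
[613.  56.] 1638 z 0.1028 [array([263.1, 413.3]), array([54.2, 18.3]), np.float64(9.5)] rgb [216. 200.  96.]
[250. 188.] 1113 z 0.1034 [array([375.3, 117.1]), array([53.9, 16.3]), np.float64(12.5)] rgb [203.  72.  70.]
[441. 193.] 1170 z 0.1092 [array([375.7, 286.7]), array([16.4, 54.3]), np.float64(1.2)] rgb [209. 208. 210.]
t 20.6 at [0.402  0.1805 0.2734] yaw 91.2 F [-0.8  0.2  0.2] open 0.0856 j [15. -9. -2. 98. -0. 14.]
[1, 0.713, -0.162, 0.623, 0.001] 
[1, 0.713, -0.162, 1.336, 0.001] OVER
```

Request:
jog_arm --series '[[[1,0.35,-0.08,0.2,0],[1,0.711,-0.162,0.4,0],[1,0.711,-0.162,0.62,0],[1,0.711,-0.162,0.62,0],[1,0.711,-0.162,0.62,0]]]'

```text
time: 21.22
ee_pos: [0.3766, 0.2868, 0.1835]
orientation: [179.9, -0.0, 91.1]
ft_force: [0.2, -0.4, 0.4]
opening: 0.0852
```

```bash
python3 -c "
from wl import *
wl('w12')
plan([(.3757,.287,.073,91.1,1)])
"
```

```text
[278.  18.] 1284 z 0.103 [array([240.4, 260.9]), array([26.8, 16.1]), np.float64(37.3)] rgb [205.  66.  63.]
[545.  62.] 3139 z 0.1029 [array([262.8, 414.3]), array([54.1, 17.6]), np.float64(9.5)] rgb [221. 206.  97.]
[ 63. 240.] 2144 z 0.1033 [array([375.4, 117.8]), array([54., 18.]), np.float64(12.8)] rgb [198.  70.  68.]
[320. 249.] 2109 z 0.1092 [array([375.2, 287.5]), array([16.5, 54.1]), np.float64(1.3)] rgb [202. 201. 203.]
t 21.27 at [0.377  0.287  0.1842] yaw 91.1 F [-0.7 -0.6  0. ] open 0.0854 j [29. -5. -9. 87. -0. 28.]
[1, -0.0, -0.009, 0.741, 0.0]
```

Request:
jog_arm --series '[[[1,0,-0.005,0.4,0],[1,0,-0.008,0.74,0],[1,0,-0.008,0.74,0],[0.5,0,-0.008,0.74,0],[0.4,0,-0.008,0.74,0],[0.4,0,-0.008,0.74,0],[0.4,0,-0.008,0.74,0],[0.4,0,-0.008,0.74,0]]]'

```text
time: 22.28
ee_pos: [0.3776, 0.2891, 0.0757]
orientation: [179.5, -0.2, 91.2]
ft_force: [0.3, 0.7, 7.2]
opening: 0.0535
```

Request:
jog_arm --series '[[[0.4,0,0,-0.1,0],[0.4,0,0,-0.3,0],[0.4,0,0,-0.6,0],[0.4,0,0,-0.96,0],[0.4,0,0,-0.96,0],[0.4,0,0,-0.96,0]]]'

```text
time: 23.02
ee_pos: [0.3744, 0.2876, 0.216]
orientation: [180.0, -0.0, 91.3]
ft_force: [-0.2, 0.1, -2.9]
opening: 0.0532
```

```bash
python3 -c "
from wl import *
im,d,K,T=grab('wrist','w13.png'); w=cloud(d,K,T); P=w[340:365,250:390].reshape(-1,3); print(np.nanmedian(P,0),np.nanmin(P,0),np.nanmax(P,0))
plan([(.40,0.0,.21,104.3,.4)])
"
```

```text
[0.37258015 0.28778705 0.24755725] [0.36668943 0.26369871 0.24563379] [0.37863568 0.31190355 0.24989111]
t 23.07 at [0.3738 0.2873 0.2147] yaw 91.3 F [ 0.  -0.3 -1. ] open 0.0535 j [29. -5. -5. 90.  0. 28.]
[0.4, -1.919, 0.133, 0.031, -0.109] OVER
```

View pics/w13.png

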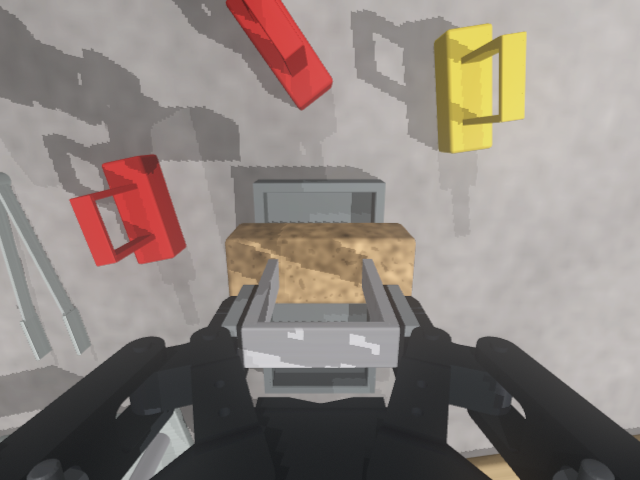

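Request:
jog_arm --series '[[[0.4,-0.1,0,0,0],[0.4,-0.3,0.02,0,0],[0.4,-0.5,0.04,0,0],[0.4,-0.7,0.05,0,-0.04],[0.4,-0.9,0.06,0,-0.08],[0.4,-1,0.07,0,-0.108],[0.4,-1,0.07,0,-0.108]]]'

```text
time: 23.95
ee_pos: [0.3872, 0.1363, 0.2141]
orientation: [-179.9, 0.0, 104.0]
ft_force: [0.0, -0.0, -1.3]
opening: 0.0532
```

Request:
jog_arm --series '[[[0.4,-0.15,-0.05,0,0],[0.4,-0.35,-0.1,0,0],[0.4,-0.6,-0.17,0.03,0],[0.4,-0.8,-0.19,0.03,0],[0.4,-1,-0.19,0.06,0],[0.4,-1,-0.19,0.06,0]]]'

```text
time: 24.7
ee_pos: [0.3968, -0.0155, 0.2051]
orientation: [-179.9, -0.1, 104.0]
ft_force: [-0.1, 0.4, -1.0]
opening: 0.0533
```

```bash
python3 -c "
from plan import *
plan([on(.26,.1945,.4)])
"
```

```text
t 24.7 at [ 0.3968 -0.0155  0.2051] yaw 104.0 F [-0.1  0.4 -1. ] open 0.0533 j [-12. -17. -16.  91.  -0. -26.]
[0.4, -0.783, -0.042, 0.071, -0.002]
```

Request:
jog_arm --series '[[[0.4,-0.15,-0.04,0.03,0],[0.4,-0.35,-0.05,0.06,0],[0.4,-0.6,-0.05,0.07,0],[0.4,-0.75,-0.042,0.07,-0.004],[0.4,-0.785,-0.042,0.07,-0.004],[0.4,-0.785,-0.042,0.07,-0.004],[0.4,-0.785,-0.042,0.07,-0.004]]]'

```text
time: 25.58
ee_pos: [0.4198, -0.1292, 0.1958]
orientation: [-180.0, -0.0, 104.8]
ft_force: [-0.4, 0.5, -1.7]
opening: 0.0532
```

```bash
python3 -c "
from plan import *
for n in ('side','scene'):
    im,d,K,T=grab(n,n+'14.png')
    a=im[150:300,150:400] if n=='side' else im[180:340,180:340]
    cv2.imwrite(f'pics/{n}14z.png',cv2.resize(a[:,:,::-1],None,fx=3,fy=3,interpolation=cv2.INTER_CUBIC))
plan([on(.26,.1945,.4),on(.125,.1945,.4),on(.125,.157,.4)])
"
```

```text
t 25.68 at [ 0.4199 -0.1294  0.1959] yaw 104.8 F [ 0.7 -0.2 -0.9] open 0.0532 j [-26. -10. -12.  89.   0. -41.]
[0.4, -0.009, -0.008, 0.01, 0.004] 
[0.4, -0.016, 0.892, 0.01, 0.004] 
[0.4, -0.016, 0.892, 0.26, 0.004]
```

View pics/scene14z.png

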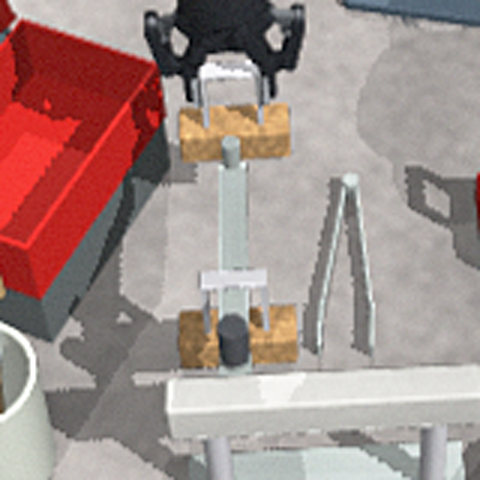

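View pics/side14z.png

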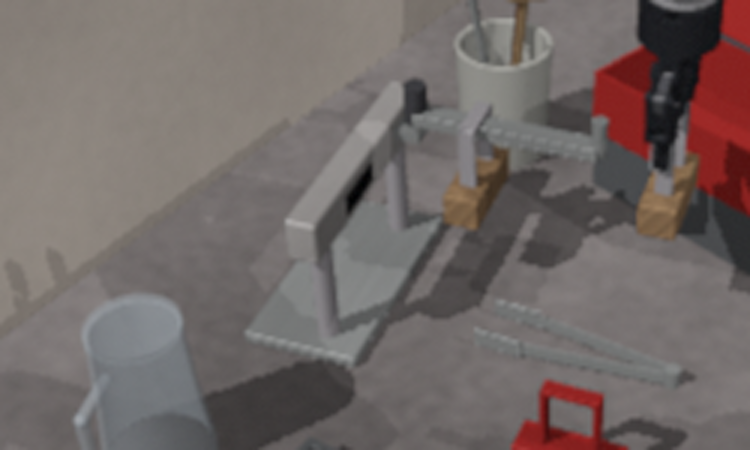

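Request:
jog_arm --series '[[[0.4,-0.01,0.1,0.01,0.004],[0.4,-0.012,0.25,0.01,0.004],[0.4,-0.013,0.45,0.01,0.004],[0.4,-0.015,0.65,0.01,0.004],[0.4,-0.016,0.85,0.01,0.004],[0.4,-0.016,0.89,0.01,0.004],[0.4,-0.016,0.89,0.1,0.004],[0.4,-0.016,0.89,0.2,0.004],[0.4,-0.016,0.89,0.24,0.004],[0.4,-0.016,0.89,0.24,0.004]]]'

```text
time: 26.92
ee_pos: [0.5486, -0.0988, 0.1587]
orientation: [-179.9, -0.1, 104.2]
ft_force: [-0.8, -0.4, -1.1]
opening: 0.053
```

Request:
jog_arm --series '[[[0.4,0,0,0.01,0],[0.4,0,0,0.02,0],[0.4,0,0,0.02,0]]]'

```text
time: 27.3
ee_pos: [0.5499, -0.0989, 0.1571]
orientation: [180.0, 0.0, 104.2]
ft_force: [0.1, 0.5, -0.9]
opening: 0.0534
```

Request:
jog_arm --series '[[[0.4,0,0,0.01,0],[0.4,0,0,0.015,0],[0.4,0,0,0.015,0]]]'

```text
time: 27.68
ee_pos: [0.5501, -0.0989, 0.1567]
orientation: [179.9, 0.1, 104.2]
ft_force: [-2.9, -0.4, 5.3]
opening: 0.0534
```

Request:
jog_arm --series '[[[0.4,0,0,-0.01,0],[0.65,0,0,-0.01,0],[0.75,0,0,-0.01,0],[0.9,0,0,-0.01,0],[0.95,0,0,-0.1,0],[0.95,0,0,-0.3,0],[0.95,0,0,-0.7,0],[0.95,0,0,-0.9,0],[0.95,0,0,-0.9,0],[0.95,0,0,-0.9,0]]]'

```text
time: 28.92
ee_pos: [0.5497, -0.0988, 0.2891]
orientation: [-180.0, -0.0, 104.2]
ft_force: [0.5, 0.0, 0.3]
opening: 0.081
```

Request:
jog_arm --series '[[[0.95,0.3,0,0,0],[0.95,0.5,0.2,0,0],[0.95,0.5,0.2,0,0],[0.95,0.5,0.2,0,0],[0.95,0.5,0.2,0,0],[0.95,0.5,0.2,0,0],[0.95,0.5,0.2,0,0],[0.95,0.5,0.2,0,0],[0.95,0.5,0.2,0,0],[0.95,0.5,0.2,0,0]]]'

```text
time: 30.18
ee_pos: [0.5605, -0.0188, 0.2896]
orientation: [180.0, 0.0, 104.2]
ft_force: [0.2, -0.4, 0.3]
opening: 0.0813
```

```bash
python3 -c "
from wl import *
for n in ('side','scene'):
    im,d,K,T=grab(n,n+'15.png')
    a=im[150:300,150:400] if n=='side' else im[180:340,180:340]
    cv2.imwrite(f'pics/{n}15z.png',cv2.resize(a[:,:,::-1],None,fx=3,fy=3,interpolation=cv2.INTER_CUBIC))
wl('w15',(.1875,.2))
plan([])
"
```

```text
[212. 102.] 145 z 0.1942 [array([ 486.6, -107.6]), array([ 5.6, 15.3]), np.float64(87.7)] rgb [96. 98. 97.]
[212. 197.] 1862 z 0.1896 [array([547.8, -98.6]), array([16.4, 54.6]), np.float64(14.4)] rgb [202. 201. 203.]
[220. 282.] 1487 z 0.1897 [array([609.4, -82.3]), array([16.9, 54.1]), np.float64(14.6)] rgb [201. 200. 203.]
t 30.32 at [ 0.5605 -0.0187  0.2895] yaw 104.2 F [ 0.8 -0.6  0.7] open 0.081 j [ -9.   9.  19.  99.  -0. -23.]
```

View pics/side15z.png

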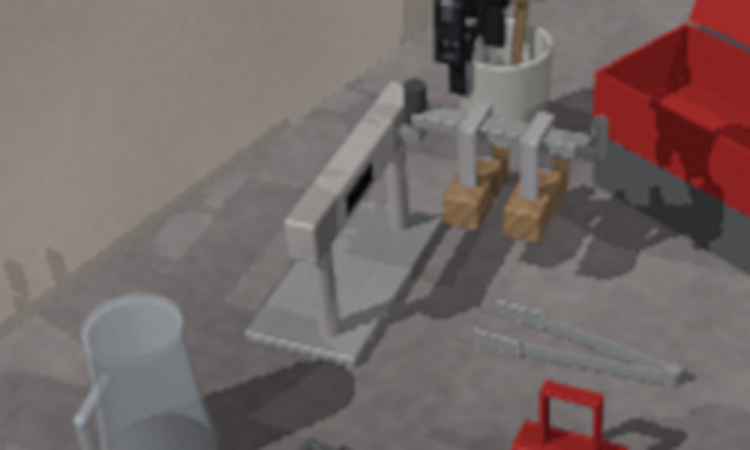

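View pics/w15.png

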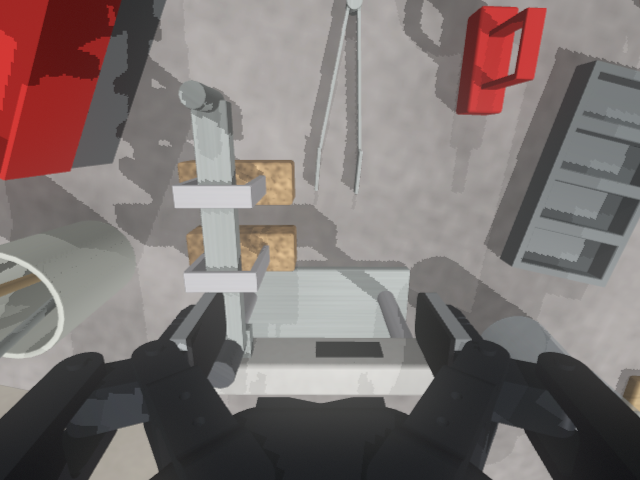

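Request:
jog_arm --series '[[[1,0,0,0,0],[1,0,0,0,0],[1,0,0,0,0],[1,0,0,0,0],[1,0,0,0,0],[1,0,0,0,0],[1,0,0,0,0],[1,0,0,0,0],[1,0,0,0,0],[1,0,0,0,0]]]'

```text
time: 31.58
ee_pos: [0.5605, -0.0188, 0.2896]
orientation: [180.0, 0.0, 104.2]
ft_force: [0.1, 0.3, 1.2]
opening: 0.0853
```

Request:
jog_arm --series '[[[1,0,0,0,0],[1,0,0,0,0],[1,0,0,0,0],[1,0,0,0,0],[1,0,0,0,0],[1,0,0,0,0],[1,0,0,0,0],[1,0,0,0,0],[1,0,0,0,0],[1,0,0,0,0]]]'

```text
time: 32.83
ee_pos: [0.5605, -0.0188, 0.2896]
orientation: [180.0, -0.0, 104.2]
ft_force: [0.5, -0.3, 0.7]
opening: 0.0853
```

Request:
jog_arm --series '[[[1,0,0,0,0],[1,0,0,0,0],[1,0,0,0,0],[1,0,0,0,0],[1,0,0,0,0],[1,0,0,0,0],[1,0,0,0,0],[1,0,0,0,0],[1,0,0,0,0],[1,0,0,0,0]]]'

```text
time: 34.08
ee_pos: [0.5605, -0.0188, 0.2896]
orientation: [180.0, 0.0, 104.2]
ft_force: [0.3, -0.2, 0.6]
opening: 0.0857
```

```bash
python3 -c "
from wl import *
wl('w16',(.1875,.2))
d=np.load('w16.npz'); w=cloud(d['d'],d['K'],d['T']); print(w[390,630:640])
im,d,K,T=grab('scene','scene16.png'); np.savez('scene16.npz',im=im,d=d,K=K,T=T)
plan([(.549,-.0985,.285,104.4,1),(.549,-.0985,.158,104.4,1)])
"
```

```text
[212. 101.] 149 z 0.194 [array([ 486.7, -107.7]), array([ 5.8, 15.1]), np.float64(86.7)] rgb [95. 96. 95.]
[212. 197.] 1846 z 0.1896 [array([547.6, -98.4]), array([16.4, 54.3]), np.float64(14.4)] rgb [201. 200. 203.]
[220. 282.] 1492 z 0.1897 [array([609.4, -82.3]), array([16.4, 54.1]), np.float64(14.8)] rgb [201. 200. 202.]
[[0.72150692 0.48530213 0.00941827]
 [0.72016473 0.48447171 0.01118843]
 [0.71899497 0.48401482 0.01265357]
 [0.71926437 0.48683203 0.01152733]
 [0.7175909  0.48520122 0.0139076 ]
 [0.71679447 0.48556669 0.01470835]
 [0.71607443 0.48610034 0.01537319]
 [0.71577831 0.48761233 0.01527067]
 [0.71495832 0.48790239 0.01612019]
 [0.71427392 0.48850109 0.01672553]]
t 34.17 at [ 0.5605 -0.0188  0.2896] yaw 104.2 F [-0.4 -0.2  0.6] open 0.0857 j [ -9.   9.  19.  99.  -0. -23.]
[1, -0.497, -0.205, 0.031, -0.002] 
[1, -0.497, -0.205, 0.877, -0.002]
```

View pics/scene16.png

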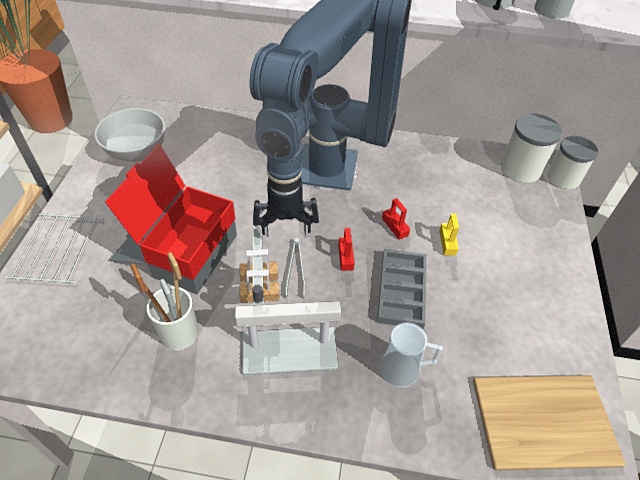

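Request:
jog_arm --series '[[[1,-0.25,-0.1,0,0],[1,-0.5,-0.205,0.03,0],[1,-0.5,-0.205,0.03,0],[1,-0.497,-0.205,0.4,0],[1,-0.497,-0.205,0.75,0],[1,-0.497,-0.205,0.87,0],[1,-0.497,-0.205,0.87,0]]]'

```text
time: 35.05
ee_pos: [0.5483, -0.0978, 0.1583]
orientation: [-179.9, -0.1, 104.2]
ft_force: [0.2, -0.0, 0.1]
opening: 0.0856
```

Request:
jog_arm --series '[[[0.7,0,0,0,0],[0.5,0,0,0,0],[0.4,0,0,0,0],[0.4,0,0,0,0],[0.4,0,0,0,0],[0.4,0,0,0,0]]]'

```text
time: 35.8
ee_pos: [0.5508, -0.0989, 0.1624]
orientation: [179.7, 0.1, 104.2]
ft_force: [-0.9, 1.0, 5.8]
opening: 0.0532
```

```bash
python3 -c "
from plan import *
plan([on(.125,.195,.4),on(.265,.195,.4)])
"
```

```text
t 35.8 at [ 0.5508 -0.0989  0.1624] yaw 104.2 F [-0.9  1.   5.8] open 0.0532 j [-17.   7.   2.  84.   0. -31.]
[0.4, 0.01, -0.004, -0.217, -0.001] 
[0.4, 0.008, -0.937, -0.217, -0.001]
```

Request:
jog_arm --series '[[[0.4,0,0,-0.08,0],[0.4,0,0,-0.18,0],[0.4,0,0,-0.27,0],[0.4,0,0,-0.27,0],[0.4,0,0,-0.27,0]]]'

```text
time: 36.42
ee_pos: [0.5489, -0.0986, 0.1993]
orientation: [-180.0, -0.0, 104.2]
ft_force: [0.7, 0.4, -1.7]
opening: 0.0533
```

```bash
python3 -c "
from wl import *
im,d,K,T=grab('wrist','w17.png'); w=cloud(d,K,T); P=w[340:365,250:390].reshape(-1,3); print(np.nanmedian(P,0),np.nanmin(P,0),np.nanmax(P,0))
P=w[235:280,232:260].reshape(-1,3); print('top',np.nanmedian(P,0))
plan([on(.125,.195,.4),on(.265,.195,.4)])
"
```

```text
[ 0.5530306  -0.09431959  0.22552234] [ 0.54009502 -0.13165936 -0.00268749] [0.73866333 0.01554634 0.22783184]
top [ 0.54912364 -0.13929044  0.15899198]
t 36.48 at [ 0.5486 -0.0985  0.1989] yaw 104.2 F [-0.6 -0.3 -1.9] open 0.0532 j [-17.   7.   6.  89.   0. -31.]
[0.4, 0.003, 0.009, 0.026, -0.001] 
[0.4, 0.002, -0.924, 0.026, -0.001]
```

View pics/w17.png

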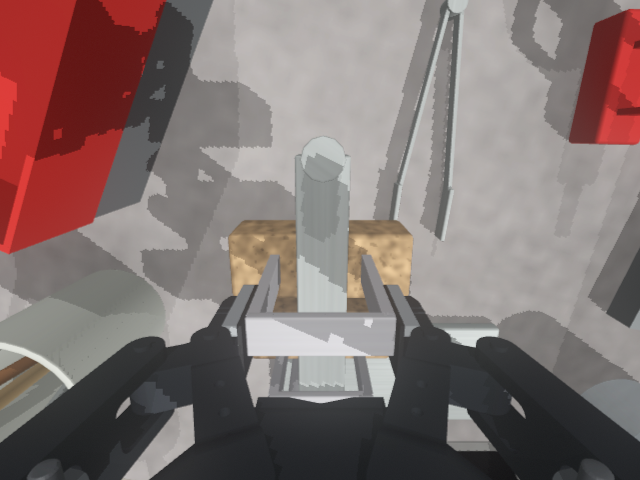

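Request:
jog_arm --series '[[[0.4,0,-0.05,-0.015,0],[0.4,0,-0.2,-0.015,0],[0.4,0,-0.4,-0.015,0],[0.4,0,-0.6,-0.015,0],[0.4,0,-0.8,-0.015,0],[0.4,0,-0.95,-0.015,0],[0.4,0,-1,-0.015,0],[0.4,0,-1,-0.015,0]]]'

```text
time: 37.48
ee_pos: [0.4035, -0.1355, 0.2018]
orientation: [180.0, 0.0, 104.2]
ft_force: [0.6, -0.3, -1.0]
opening: 0.0531
```

```bash
cat >> plan.py <<'E'
C=np.array([.452,-.3205]); CT=np.radians(-12.5)
def cad(x,y,z,op,yaw=77.5):
    c,s=np.cos(CT),np.sin(CT); return (C[0]+c*x-s*y,C[1]+s*x+c*y,z,yaw,op)
E
python3 -c "
from plan import *
plan([on(.265,.27,.4),cad(-.055,0,.27,.4),cad(.055,0,.27,.4)])
d=np.load('scene16.npz'); w=cloud(d['d'],d['K'],d['T']); im=d['im'].astype(int)
m=(w[...,2]>.144)&(w[...,2]<.154)&(im[...,0]>130)&(im[...,1]<80); P=w[m]; c,s=np.cos(CT),np.sin(CT); q=(P[:,:2]-C)@np.array([[c,-s],[s,c]]); print(len(P),q.min(0),q.max(0))
m=(w[...,2]>.12)&(w[...,2]<.14)&(im[...,0]>130)&(im[...,1]<80); P=w[m]; q=(P[:,:2]-C)@np.array([[c,-s],[s,c]]); print(len(P),q.min(0),q.max(0))
m=(w[...,2]>.12)&(w[...,1]<-.15)&(w[...,0]>.5)&~((im[...,0]>130)&(im[...,1]<80))&(w[...,0]<.75); P=w[m];q=(P[:,:2]-C)@np.array([[c,-s],[s,c]]); print('pot',P.min(0),P.max(0),q.min(0))
im,dd,K,T=grab('wrist','w18.png')
"
```

```text
t 37.48 at [ 0.4035 -0.1355  0.2018] yaw 104.2 F [ 0.6 -0.3 -1. ] open 0.0531 j [-28. -12. -13.  90.   0. -42.]
[0.4, 0.003, 0.075, -0.455, -0.001] 
[0.4, -1.111, -0.316, -0.455, 0.222] OVER
[0.4, -1.44, 0.339, -0.455, 0.222] OVER
519 [-0.12073279 -0.08510215] [0.12223566 0.07818129]
697 [-0.12198586 -0.07707329] [0.25531229 0.07855964]
pot [ 0.50007807 -0.47253123  0.1200513 ] [ 0.74978091 -0.1509835   0.290346  ] [ 0.0321357  -0.13653621]
```

View pics/w18.png

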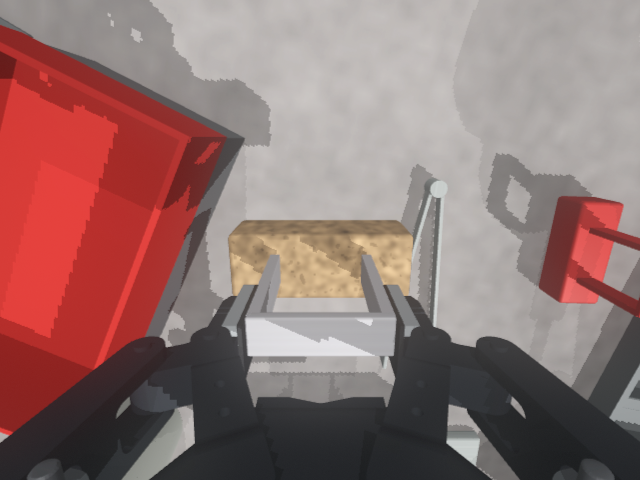

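Request:
jog_arm --series '[[[0.4,0,0,-0.2,0],[0.4,0,-0.05,-0.45,0],[0.4,-0.1,-0.1,-0.5,0.05],[0.4,-0.3,-0.2,-0.5,0.1],[0.4,-0.5,-0.3,-0.5,0.15],[0.4,-0.7,-0.35,-0.5,0.2],[0.4,-0.85,-0.37,-0.5,0.222],[0.4,-0.85,-0.37,-0.5,0.222]]]'

```text
time: 38.52
ee_pos: [0.3817, -0.2737, 0.276]
orientation: [-180.0, -0.0, 77.5]
ft_force: [0.5, 0.1, -1.8]
opening: 0.0534
```

```bash
python3 -c "
from plan import *
plan([cad(-.065,0,.27,.4),cad(-.065,0,.158,.4)])
im,dd,K,T=grab('wrist','w19.png')
"
```

```text
t 38.52 at [ 0.3817 -0.2737  0.276 ] yaw 77.5 F [ 0.5  0.1 -1.8] open 0.0534 j [-44.  -5.   3.  97.   0. -31.]
[0.4, -0.203, 0.092, 0.04, 0.0] 
[0.4, -0.203, 0.092, 0.787, 0.0]
```

View pics/w19.png

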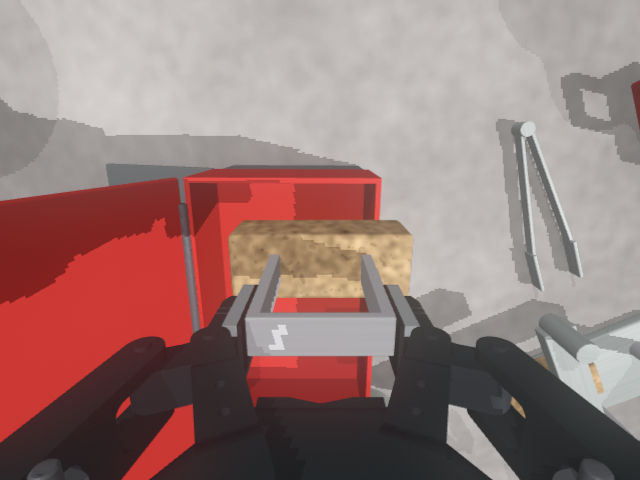

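Request:
jog_arm --series '[[[0.4,-0.1,0.05,0,0],[0.4,-0.203,0.092,0.03,0],[0.4,-0.203,0.092,0.03,0],[0.4,-0.203,0.092,0.25,0],[0.4,-0.203,0.092,0.5,0],[0.4,-0.203,0.092,0.7,0],[0.4,-0.203,0.092,0.77,0],[0.4,-0.203,0.092,0.77,0],[0.4,-0.203,0.092,0.77,0]]]'

```text
time: 39.7
ee_pos: [0.3887, -0.306, 0.1631]
orientation: [179.9, 0.1, 77.6]
ft_force: [-0.2, -0.1, -0.8]
opening: 0.0535
```

Request:
jog_arm --series '[[[0.4,0,0,0.02,0],[0.4,0,0,0.035,0],[0.4,0,0,0.035,0]]]'

```text
time: 40.08
ee_pos: [0.3879, -0.3053, 0.156]
orientation: [-180.0, -0.0, 77.6]
ft_force: [0.2, -0.4, -0.5]
opening: 0.0531
```

Request:
jog_arm --series '[[[0.4,0,0,0.01,0],[0.4,0,0,0.02,0],[0.4,0,0,0.02,0]]]'

```text
time: 40.45
ee_pos: [0.388, -0.3055, 0.1545]
orientation: [179.9, 0.0, 77.6]
ft_force: [-2.6, 1.2, 4.6]
opening: 0.053
```

Request:
jog_arm --series '[[[0.4,0,0,-0.008,0],[0.65,0,0,-0.008,0],[0.75,0,0,-0.008,0],[0.9,0,0,-0.008,0],[0.9,0,0,-0.1,0],[0.9,0,0,-0.4,0],[0.9,0,0,-0.8,0],[0.9,0,0,-1,0],[0.9,0,0,-1,0]]]'

```text
time: 41.58
ee_pos: [0.3891, -0.3065, 0.3077]
orientation: [179.6, 0.3, 77.6]
ft_force: [0.7, 0.8, 0.5]
opening: 0.0769
```

```bash
python3 -c "
from wl import *
wl('w20',(.175,.2))
plan([(.45,-.16,.3,90,1),(.61,-.083,.285,104.4,1)])
"
```

```text
[199. 225.] 3502 z 0.1883 [array([ 366.9, -395.2]), array([ 12.5, 111.6]), np.float64(78.0)] rgb [192.  59.  55.]
[322. 224.] 1410 z 0.1791 [array([ 383.7, -303.3]), array([54. , 16.1]), np.float64(77.5)] rgb [229. 223. 226.]
[575. 292.] 447 z 0.1849 [array([ 482.2, -112.8]), array([11.2, 24.3]), np.float64(15.2)] rgb [127. 130. 128.]
t 41.62 at [ 0.3886 -0.306   0.3052] yaw 77.6 F [ 0.7 -0.6 -0.2] open 0.0768 j [-46.  -0.  10. 100.  -0. -34.]
[1, 1.038, 0.19, 0.035, -0.104] OVER
[1, 1.769, 1.121, 0.135, -0.224] OVER
```

View pics/w20.png

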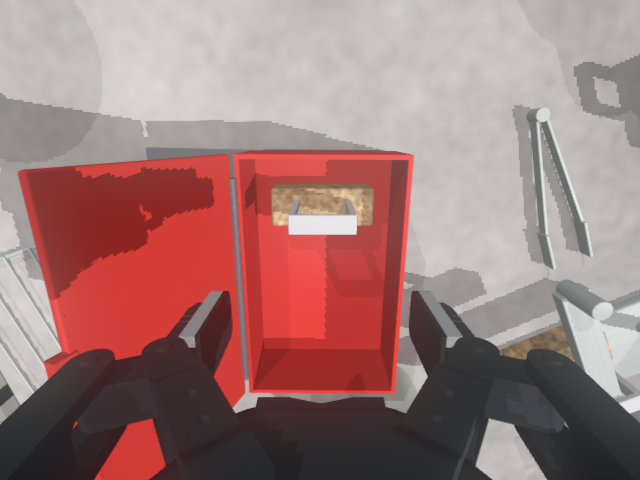

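Request:
jog_arm --series '[[[1,0.35,0,0,-0.04],[1,0.7,0.1,0,-0.08],[1,1,0.3,0.05,-0.12],[1,1,0.6,0.1,-0.16],[1,1,0.7,0.1,-0.22],[1,1,0.7,0.1,-0.22],[1,1,0.7,0.1,-0.22]]]'

```text
time: 42.5
ee_pos: [0.5218, -0.1813, 0.2874]
orientation: [-179.9, -0.1, 103.9]
ft_force: [-0.4, 0.9, 0.3]
opening: 0.0853
```

```bash
python3 -c "
from wl import *
wl('w21',(.1875,.2))
plan([(.609,-.0825,.285,104.4,1),(.609,-.0825,.158,104.4,1)])
"
```

```text
[422. 214.] 145 z 0.1939 [array([ 484.8, -117.3]), array([ 7.1, 15.5]), np.float64(71.3)] rgb [112. 114. 113.]
t 42.55 at [ 0.5219 -0.1814  0.2879] yaw 103.9 F [-0.5  0.1 -0.1] open 0.0857 j [-26.   8.  17.  99.  -0. -40.]
[1, 0.501, 0.722, 0.019, -0.004] 
[1, 0.501, 0.722, 0.866, -0.004]
```

View pics/w21.png

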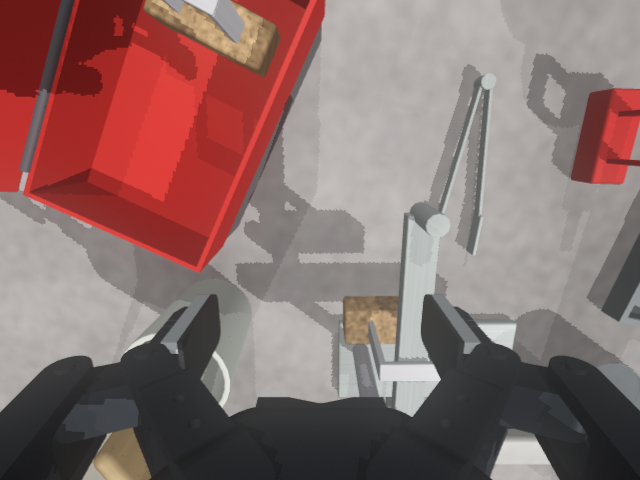

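Request:
jog_arm --series '[[[1,0.3,0.1,0,0],[1,0.5,0.4,0,0],[1,0.5,0.72,0,0],[1,0.5,0.72,0,0],[1,0.5,0.72,0,0]]]'

```text
time: 43.18
ee_pos: [0.6087, -0.0828, 0.2883]
orientation: [-180.0, -0.0, 103.9]
ft_force: [0.1, 0.1, 0.0]
opening: 0.0855
```

```bash
python3 -c "
from wl import *
wl('w22',(.1875,.2))
plan([(.609,-.0825,.158,104.4,1)])
"
```

```text
[320.  54.] 106 z 0.1938 [array([ 491.5, -111.9]), array([ 5.7, 14.6]), np.float64(13.4)] rgb [113. 116. 115.]
[320. 242.] 1653 z 0.1903 [array([609.3, -82.9]), array([16.1, 54. ]), np.float64(14.0)] rgb [201. 201. 203.]
[ 54. 267.] 167 z 0.194 [array([ 671.9, -264.4]), array([10.4,  6.8]), np.float64(31.6)] rgb [115. 101.  80.]
t 43.23 at [ 0.6085 -0.0831  0.289 ] yaw 103.9 F [-0.2  0.5 -0.3] open 0.0855 j [-14.  18.  29. 101.  -0. -28.]
[1, 0.003, 0.004, 0.874, -0.004]
```

Request:
jog_arm --series '[[[1,0,0,0.4,0],[1,0.002,0.004,0.75,0],[1,0.002,0.004,0.87,0],[1,0.002,0.004,0.87,0],[0.7,0.002,0.004,0.87,0],[0.5,0.002,0.004,0.87,0],[0.4,0.002,0.004,0.87,0],[0.4,0.002,0.004,0.87,0],[0.4,0.002,0.004,0.87,0],[0.4,0.002,0.004,0.87,0]]]'

```text
time: 44.48
ee_pos: [0.6119, -0.0827, 0.1613]
orientation: [179.7, 0.2, 104.0]
ft_force: [-0.5, -0.1, 5.8]
opening: 0.0533
```

Request:
jog_arm --series '[[[0.4,0,0,-0.08,0],[0.4,0,0,-0.18,0],[0.4,0,0,-0.28,0],[0.4,0,0,-0.28,0],[0.4,0,0,-0.28,0]]]'

```text
time: 45.1
ee_pos: [0.61, -0.0822, 0.1994]
orientation: [-180.0, -0.0, 104.0]
ft_force: [0.4, 0.5, -2.3]
opening: 0.0532
```

```bash
python3 -c "
from wl import *
im,d,K,T=grab('wrist','w23.png'); w=cloud(d,K,T); P=w[325:345,255:385].reshape(-1,3); print(np.nanmedian(P,0))
P=w[235:280,232:260].reshape(-1,3); print('top',np.nanmedian(P,0))
plan([on(.27,.2,.4)])
"
```

```text
[ 0.60488884 -0.08284257  0.22707261]
top [ 0.60958146 -0.12277592  0.15993662]
t 45.15 at [ 0.6097 -0.0821  0.1989] yaw 104.0 F [ 0.1 -0.5 -1. ] open 0.0532 j [-14.  16.  16.  90.   0. -28.]
[0.4, -0.01, -1.379, -0.007, -0.003] OVER
```

View pics/w23.png

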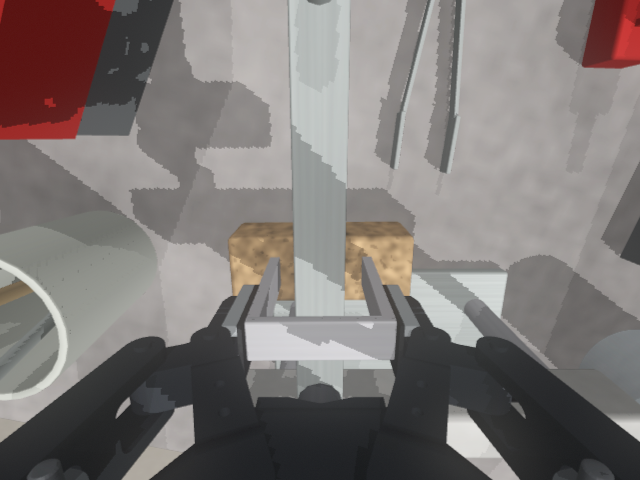

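Request:
jog_arm --series '[[[0.4,0,-0.05,-0.005,0],[0.4,-0.001,-0.2,-0.005,0],[0.4,-0.003,-0.4,-0.005,0],[0.4,-0.005,-0.6,-0.005,0],[0.4,-0.006,-0.8,-0.005,0],[0.4,-0.007,-0.95,-0.005,0],[0.4,-0.007,-1,-0.005,0],[0.4,-0.007,-1,-0.005,0]]]'

```text
time: 46.15
ee_pos: [0.4646, -0.1194, 0.2003]
orientation: [180.0, 0.0, 103.9]
ft_force: [-0.5, -0.5, -2.0]
opening: 0.0531
```

Request:
jog_arm --series '[[[0.4,0,-0.1,0,0],[0.4,0,-0.3,0,0],[0.4,0,-0.4,0,0],[0.4,0,-0.42,0,0],[0.4,0,-0.42,-0.2,0],[0.4,0,-0.42,-0.45,0],[0.4,0,-0.42,-0.5,0],[0.4,0,-0.42,-0.5,0]]]'

```text
time: 47.15
ee_pos: [0.4042, -0.1347, 0.2753]
orientation: [180.0, 0.0, 104.0]
ft_force: [-0.2, -0.4, -1.1]
opening: 0.0531
```

```bash
python3 -c "
from wl import *
plan([cad(.012,0.05,.275,.4),cad(.012,0,.275,.4)])
im,d,K,T=grab('scene','scene24.png'); w=cloud(d,K,T)
q=np.load('w20.npz')
m=(w[...,2]>.15)&(w[...,1]<-.15)&(w[...,1]>-.5)&(w[...,0]>.45)&(w[...,0]<.75); im=im.astype(int); m&=~((im[...,0]>130)&(im[...,1]<80)); P=w[m]
c,s=np.cos(CT),np.sin(CT); Q=(P[:,:2]-C)@np.array([[c,-s],[s,c]])
for z in (.15,.2,.22,.24,.26,.28): k=(P[:,2]>z)&(P[:,2]<z+.03); print(z,k.sum(),Q[k].min(0) if k.any() else '')
"
```

```text
t 47.15 at [ 0.4042 -0.1347  0.2753] yaw 104.0 F [-0.2 -0.4 -1.1] open 0.0531 j [-27. -11.  -3.  98.   0. -41.]
[0.4, -1.016, 0.23, 0.002, 0.221] OVER
[0.4, -1.315, 0.082, 0.002, 0.221] OVER
0.15 155 [ 0.01596002 -0.07944125]
0.2 76 [0.19379743 0.03862625]
0.22 116 [0.19316017 0.0244405 ]
0.24 124 [0.19263859 0.02904748]
0.26 267 [ 0.03150194 -0.13906201]
0.28 7 [ 0.03092154 -0.13906201]
```

View pics/scene24.png

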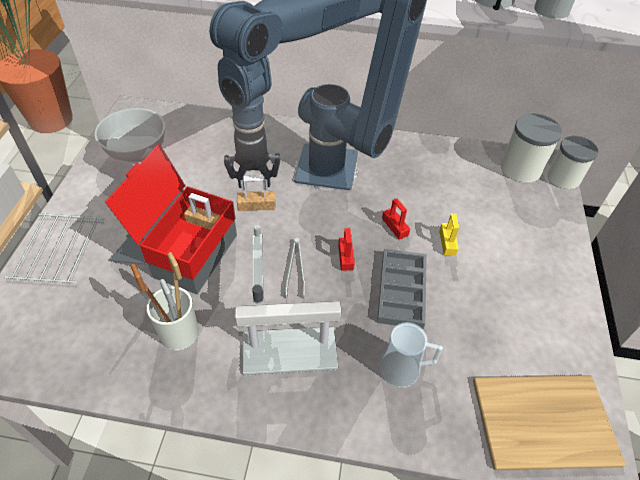

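Request:
jog_arm --series '[[[0.4,-0.1,0.02,0,0.03],[0.4,-0.3,0.08,0,0.07],[0.4,-0.5,0.15,0,0.12],[0.4,-0.7,0.2,0,0.17],[0.4,-0.9,0.23,0,0.221],[0.4,-1,0.23,0,0.221],[0.4,-1,0.23,0,0.221],[0.4,-1,0.23,0,0.221]]]'

```text
time: 48.2
ee_pos: [0.4728, -0.2708, 0.2751]
orientation: [-179.9, -0.1, 77.5]
ft_force: [0.6, -0.1, -1.2]
opening: 0.0532
```

```bash
python3 -c "
from wl import *
plan([cad(.018,0,.275,.4),cad(.018,0,.158,.4)])
im,dd,K,T=grab('wrist','w25.png')
"
```

```text
t 48.2 at [ 0.4728 -0.2708  0.2751] yaw 77.5 F [ 0.6 -0.1 -1.2] open 0.0532 j [-37.   7.  14.  97.   0. -24.]
[0.4, -0.353, 0.056, 0.001, 0.0] 
[0.4, -0.353, 0.056, 0.781, 0.0]
```

View pics/w25.png

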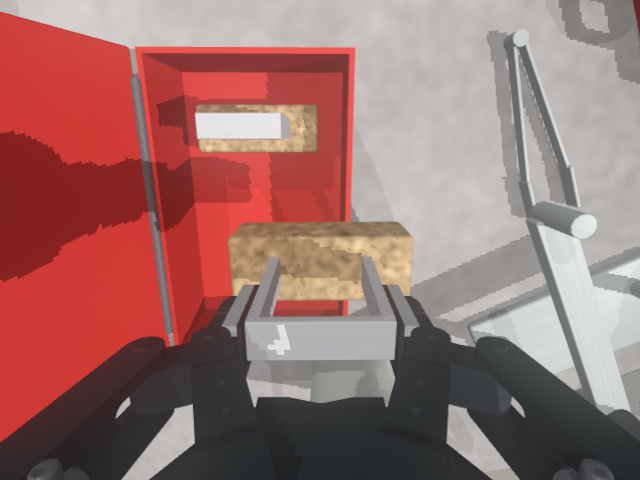

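Request:
jog_arm --series '[[[0.4,-0.15,0.03,0,0],[0.4,-0.353,0.056,0,0],[0.4,-0.353,0.056,0,0],[0.4,-0.353,0.056,0.25,0],[0.4,-0.353,0.056,0.5,0],[0.4,-0.353,0.056,0.7,0],[0.4,-0.353,0.056,0.78,0],[0.4,-0.353,0.056,0.78,0],[0.4,-0.353,0.056,0.78,0]]]'

```text
time: 49.38
ee_pos: [0.4708, -0.326, 0.1603]
orientation: [179.8, 0.1, 77.5]
ft_force: [-1.0, 0.3, -1.2]
opening: 0.0533
```

Request:
jog_arm --series '[[[0.4,0,0,0.01,0],[0.4,0,0,0.02,0],[0.4,0,0,0.02,0]]]'

```text
time: 49.75
ee_pos: [0.47, -0.3254, 0.1555]
orientation: [180.0, 0.0, 77.4]
ft_force: [0.4, -0.3, -1.9]
opening: 0.0531
```

Request:
jog_arm --series '[[[0.4,0,0,0.008,0],[0.4,0,0,0.016,0],[0.4,0,0,0.016,0]]]'

```text
time: 50.12
ee_pos: [0.47, -0.3253, 0.1535]
orientation: [180.0, 0.0, 77.4]
ft_force: [-1.0, 1.3, 2.3]
opening: 0.0529
```

Request:
jog_arm --series '[[[0.4,0,0,0,0],[0.65,0,0,0,0],[0.75,0,0,0,0],[0.9,0,0,0,0],[0.9,0,0,-0.1,0],[0.9,0,0,-0.4,0],[0.9,0,0,-0.8,0],[0.9,0,0,-1,0],[0.9,0,0,-1,0]]]'

```text
time: 51.25
ee_pos: [0.4712, -0.3265, 0.308]
orientation: [179.6, 0.2, 77.4]
ft_force: [0.8, 0.7, 0.1]
opening: 0.077
```

```bash
python3 -c "
from wl import *
wl('w26',(.17,.2))
plan([(.5,-.16,.3,90,.5),(.4875,-.113,.285,104.4,.4)])
"
```

```text
[195. 155.] 8398 z 0.1863 [array([ 408.4, -403.8]), array([ 14.6, 196.3]), np.float64(77.3)] rgb [202.  60.  55.]
[325. 110.] 1808 z 0.1791 [array([ 384. , -303.5]), array([54. , 15.7]), np.float64(77.5)] rgb [230. 227. 229.]
[609. 241.] 4815 z 0.1818 [array([ 531.1, -101. ]), array([111.7,  25.1]), np.float64(14.0)] rgb [184. 189. 187.]
[323. 225.] 1408 z 0.1788 [array([ 466.5, -323.3]), array([53.8, 16.4]), np.float64(77.8)] rgb [226. 220. 223.]
t 51.3 at [ 0.4706 -0.3259  0.3052] yaw 77.5 F [ 0.2 -0.1 -0.3] open 0.0768 j [-41.  11.  23. 101.   0. -29.]
[0.5, 1.122, -0.049, 0.035, -0.105] OVER
[0.4, 1.41, -0.199, 0.135, -0.225] OVER
```

View pics/w26.png

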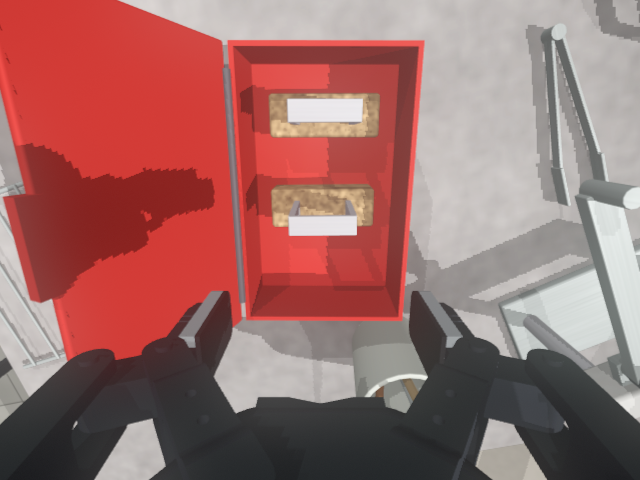

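Both cakes stand upright in the caddy, with crowns at (325,110) and (323,225). Next I fold the hook.

Request:
jog_arm --series '[[[0.6,0.35,-0.05,0,-0.04],[0.4,0.7,-0.1,0,-0.1],[0.4,1,-0.15,0,-0.16],[0.4,1,-0.2,0,-0.225],[0.4,1,-0.2,0,-0.225],[0.4,1,-0.2,0,-0.225]]]'

```text
time: 52.05
ee_pos: [0.473, -0.1726, 0.3018]
orientation: [-179.9, -0.1, 104.3]
ft_force: [0.5, -0.1, 0.3]
opening: 0.0341
```

```bash
python3 -c "
from wl import *
im,d,K,T=grab('wrist','w27.png'); w=cloud(d,K,T); m=(w[...,2]>.2)&(w[...,2]<.22)&(abs(w[...,0]-.487)<.03)&(abs(w[...,1]+.113)<.03); P=w[m]; print(len(P),P.mean(0),P.min(0),P.max(0))
plan([on(.19,.285,.4),on(.19,.198,.4)])
"
```

```text
502 [ 0.48485001 -0.11445344  0.21071641] [ 0.47834588 -0.12119905  0.20010267] [ 0.49409451 -0.10538677  0.21502024]
t 52.1 at [ 0.4731 -0.1728  0.3019] yaw 104.3 F [ 0.2 -0.4 -0.7] open 0.0339 j [-28.   1.  11. 100.  -0. -42.]
[0.4, 0.359, 0.187, 0.113, 0.0] 
[0.4, 0.359, 0.187, 0.693, 0.0]
```

Request:
jog_arm --series '[[[0.4,0.2,0.1,0,0],[0.4,0.36,0.185,0.1,0],[0.4,0.36,0.185,0.2,0],[0.4,0.36,0.185,0.2,0],[0.4,0.36,0.185,0.5,0],[0.4,0.36,0.185,0.69,0],[0.4,0.36,0.185,0.69,0],[0.28,0.36,0.185,0.69,0],[0.28,0.36,0.185,0.69,0]]]'

```text
time: 53.22
ee_pos: [0.4877, -0.1139, 0.2016]
orientation: [179.8, 0.1, 104.4]
ft_force: [-0.2, 0.5, 0.6]
opening: 0.0241
```

```bash
python3 -c "
from plan import *
def arc(a,op=.28,z=.199): 
    th=np.radians(104.4+a); q=H+.19*np.array([np.cos(th),np.sin(th)]); return (q[0],q[1],z,14.4+a,op)
plan([arc(a) for a in (90,85,80,75,70,65,60,52,44)])
"
```

```text
t 53.23 at [ 0.4877 -0.1139  0.2016] yaw 104.4 F [-0.2  0.5  0.6] open 0.0241 j [-21.  -1.  -3.  88.  -0. -35.]
[0.28, 0.0, -0.005, 0.017, 0.0] 
[0.28, 0.111, -0.0, 0.017, 0.042] 
[0.28, 0.22, 0.014, 0.017, 0.083] 
[0.28, 0.328, 0.038, 0.017, 0.125] 
[0.28, 0.434, 0.071, 0.017, 0.167] 
[0.28, 0.536, 0.114, 0.017, 0.208] 
[0.28, 0.634, 0.165, 0.017, 0.25] 
[0.28, 0.78, 0.264, 0.017, 0.317] 
[0.28, 0.912, 0.382, 0.017, 0.383]
```

Request:
jog_arm --series '[[[0.28,0.11,0,0.01,0.042],[0.28,0.22,0.014,0.01,0.083],[0.28,0.328,0.038,0.01,0.125],[0.28,0.434,0.071,0.01,0.167],[0.28,0.536,0.114,0.01,0.208],[0.28,0.634,0.165,0.01,0.25],[0.28,0.78,0.264,0.01,0.317],[0.28,0.912,0.382,0.01,0.383],[0.28,0.912,0.382,0.01,0.383]]]'

```text
time: 54.35
ee_pos: [0.5092, 0.0345, 0.1993]
orientation: [179.9, -0.1, 58.7]
ft_force: [1.1, -0.1, -0.7]
opening: 0.0238
```

```bash
python3 -c "
from plan import *
def arc(a,op=.28,z=.199): 
    th=np.radians(104.4+a); q=H+.19*np.array([np.cos(th),np.sin(th)]); return (q[0],q[1],z,14.4+a,op)
plan([arc(a) for a in (44,36,28,20,15,10,5,2,0,-2)])
"
```

```text
t 54.35 at [0.5092 0.0345 0.1993] yaw 58.7 F [ 1.1 -0.1 -0.7] open 0.0238 j [-4.  0. -2. 88.  0. 28.]
[0.28, -0.01, 0.006, 0.002, 0.002] 
[0.28, 0.166, 0.019, 0.002, 0.069] 
[0.28, 0.339, 0.057, 0.002, 0.136] 
[0.28, 0.504, 0.118, 0.002, 0.202] 
[0.28, 0.603, 0.168, 0.002, 0.244] 
[0.28, 0.697, 0.226, 0.002, 0.286] 
[0.28, 0.786, 0.292, 0.002, 0.327] 
[0.28, 0.836, 0.336, 0.002, 0.352] 
[0.28, 0.868, 0.366, 0.002, 0.369] 
[0.28, 0.899, 0.397, 0.002, 0.386]
```

Request:
jog_arm --series '[[[0.28,0.166,0.019,0,0.069],[0.28,0.339,0.057,0,0.136],[0.28,0.504,0.118,0,0.202],[0.28,0.603,0.168,0,0.244],[0.28,0.697,0.226,0,0.286],[0.28,0.786,0.292,0,0.327],[0.28,0.836,0.336,0,0.352],[0.28,0.868,0.366,0,0.369],[0.28,0.868,0.366,0,0.369]]]'

```text
time: 55.48
ee_pos: [0.6232, 0.1151, 0.1984]
orientation: [180.0, -0.0, 14.3]
ft_force: [0.1, 0.3, 0.3]
opening: 0.0243
```

```bash
python3 -c "
from plan import *
im,d,K,T=grab('wrist','w30.png'); w=cloud(d,K,T); m=(w[...,2]>.2)&(w[...,2]<.22)&(abs(w[...,0]-.62)<.012)&(abs(w[...,1]-.116)<.012); P=w[m]; print(len(P),P.mean(0),P.min(0),P.max(0))
plan([])
"
```

```text
1801 [0.61759964 0.11781483 0.21078856] [0.60805296 0.10412496 0.20003109] [0.62687478 0.12422358 0.21996381]
t 55.52 at [0.6231 0.1151 0.1985] yaw 14.3 F [-0.1 -0.3 -0.2] open 0.0239 j [ 4. 19. 20. 91. -0. 80.]
```

View pics/w30.png

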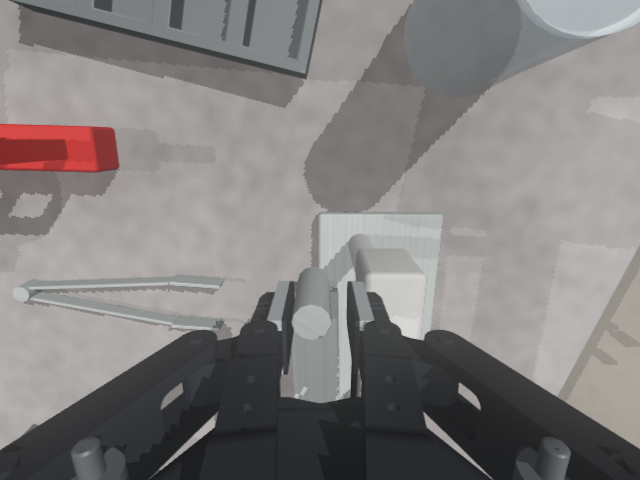

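Request:
jog_arm --series '[[[0.28,0.01,0,0,0],[0.28,0.02,0,0,0],[0.28,0.027,0,0,0],[0.28,0.027,0,0,0]]]'

```text
time: 56.02
ee_pos: [0.6268, 0.1168, 0.198]
orientation: [180.0, -0.0, 14.2]
ft_force: [-1.1, 0.2, 0.9]
opening: 0.0242
```

Request:
jog_arm --series '[[[0.28,0.007,0,0,0],[0.28,0.014,0,0,0],[0.28,0.014,0,0,0]]]'

```text
time: 56.4
ee_pos: [0.6289, 0.1175, 0.1979]
orientation: [-180.0, -0.0, 14.2]
ft_force: [-1.2, -1.3, 1.9]
opening: 0.0236
```

Request:
jog_arm --series '[[[0.28,-0.01,0,0,0],[0.4,-0.015,0,0,0],[0.4,-0.015,0,-0.3,0],[0.4,-0.015,0,-0.6,0],[0.4,-0.8,0,-0.8,0],[0.4,-1,0,-0.9,0],[0.4,-1,0,-0.9,0],[0.4,-1,0,-0.9,0]]]'

```text
time: 57.4
ee_pos: [0.4827, 0.0805, 0.3354]
orientation: [180.0, -0.3, 14.2]
ft_force: [0.6, -0.4, -0.2]
opening: 0.0343
```

```bash
cat > ang.py <<'E'
from plan import *
def fit(P):
    f=cv2.fitLine(P[:,:2].astype(np.float32),cv2.DIST_HUBER,0,.01,.01).ravel(); a=np.degrees(np.arctan2(f[1],f[0])); return round(float(a%180),2)
import sys
for n in ('side','scene','wrist'):
    im,d,K,T=grab(n,n+sys.argv[1]+'.png'); w=cloud(d,K,T)
    c=[]
    for b in ((.595,.65,.085,.14),(.64,.7,-.1,-.03)):
        m=(w[...,2]>.203)&(w[...,2]<.222)&(w[...,0]>b[0])&(w[...,0]<b[1])&(w[...,1]>b[2])&(w[...,1]<b[3]); P=w[m]
        if len(P): c.append(P.mean(0)); print(n,len(P),P.mean(0).round(4),P.min(0).round(3),P.max(0).round(3))
    if len(c)==2: v=c[0]-c[1]; print('tip-hinge',np.degrees(np.arctan2(v[1],v[0])))
    U=np.array([-np.sin(np.radians(14.5)),np.cos(np.radians(14.5))]); N=np.array([U[1],-U[0]])
    q=w[...,:2]-H; al=q@U; pe=q@N
    m=(abs(w[...,2]-.185)<.003)&(al>.03)&(al<.17)&(abs(pe)<.017); P=w[m]; print('arm',len(P),fit(P) if len(P)>9 else '', np.percentile(pe[m],[2,50,98]).round(4))
    m2=m&(al>.13);m1=m&(al<.07); print('  pe near',np.percentile(pe[m1],[2,50,98]).round(4),'far',np.percentile(pe[m2],[2,50,98]).round(4))
    m=(abs(w[...,2]-.175)<.003)&(al>-.03)&(al<.17)&(pe>.024)&(pe<.06); print('bar',m.sum(),fit(w[m]) if m.sum()>9 else '')
E
python3 ang.py 31
```

```text
side 34 [0.6232 0.1188 0.2107] [0.616 0.11  0.203] [0.632 0.126 0.215]
side 49 [ 0.6691 -0.0645  0.2109] [ 0.659 -0.08   0.204] [ 0.683 -0.051  0.216]
tip-hinge 104.0501300090643
arm 238 105.0 [-0.0119 -0.0004  0.0126]
  pe near [-0.0122 -0.001   0.0116] far [-0.0109 -0.0013  0.013 ]
bar 328 102.4
scene 41 [0.6271 0.1163 0.2117] [0.617 0.109 0.203] [0.634 0.123 0.217]
scene 91 [ 0.6736 -0.0671  0.2128] [ 0.658 -0.079  0.203] [ 0.684 -0.056  0.219]
tip-hinge 104.23030948065701
arm 430 103.7 [-0.0115  0.002   0.0136]
  pe near [-0.011   0.001   0.0126] far [-0.0107  0.0027  0.0134]
bar 764 104.6
wrist 427 [0.6229 0.1177 0.2106] [0.616 0.11  0.203] [0.632 0.125 0.214]
arm 2419 105.05 [-0.0112  0.0006  0.0119]Traceback (most recent call last):
  File "ang.py", line 15, in <module>
    m2=m&(al>.13);m1=m&(al<.07); print('  pe near',np.percentile(pe[m1],[2,50,98]).round(4),'far',np.percentile(pe[m2],[2,50,98]).round(4))
                                                   ~~~~~~~~~~~~~^^^^^^^^^^^^^^^^^^
    return _quantile_unchecked(
        a, q, axis, out, overwrite_input, method, keepdims, weights)
    return _ureduce(a,
                    func=_quantile_ureduce_func,
    ...<5 lines>...
                    overwrite_input=overwrite_input,
                    method=method)
    r = func(a, **kwargs)
    result = _quantile(arr,
                       quantiles=q,
    ...<2 lines>...
                       out=out,
                       weights=wgt)
    slices_having_nans = np.isnan(arr[-1, ...])
                                  ~~~^^^^^^^^^
IndexError: index -1 is out of bounds for axis 0 with size 0
```

View pics/wrist31.png

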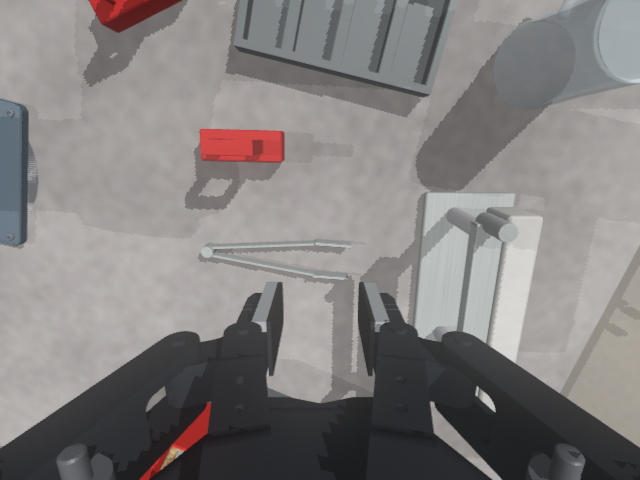

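The hook reads about 104.1° folded against 194.1° out by the same method, so it is folded to 0. I check the caddy once more.

```bash
python3 -c "
from plan import *
im,d,K,T=grab('scene','scene32.png'); w=cloud(d,K,T); a=im[130:330,100:440]
cv2.imwrite('pics/scene32z.png',cv2.resize(a[:,:,::-1],None,fx=2.3,fy=2.3,interpolation=cv2.INTER_CUBIC))
o=cv2.imread('pics/scene0.png')[:,:,::-1]
for n,b in dict(tongs=(282,235,304,300),jug=(375,315,445,388),pot=(128,250,202,352)).items():
    x0,y0,x1,y1=b; print(n,np.abs(o[y0:y1,x0:x1].astype(int)-im[y0:y1,x0:x1]).mean())
print([(np.round(r['box']).astype(int).tolist(),round(r['p'],2)) for r in look_for('cake0_mid','scene')])
plan([])
"
```

```text
tongs 5.252913752913753
jug 4.260861056751468
pot 5.98661897191309
[([186, 192, 220, 227], 0.91), ([384, 198, 412, 240], 0.79), ([340, 229, 352, 273], 0.75), ([442, 214, 459, 256], 0.68)]
t 57.65 at [0.484  0.0808 0.3316] yaw 14.2 F [ 0.4  0.2 -0.9] open 0.0344 j [  2.   0.  14. 104.   0.  77.]
```

View pics/scene32z.png

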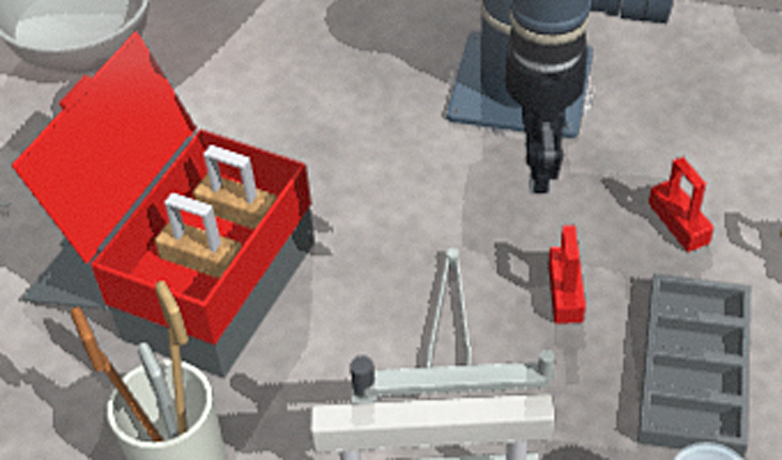

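The picture shows both cakes standing upright in the red caddy, the hook folded along its bar, the mould empty, and the tongs, jug and pot where they were. I'm handing the job in.

```bash
python3 -c "
from workcell import manip
print(manip.sign_off())"
```

```text
the job is handed in; nothing more can be done
None
```

The job is done and handed in at about 58 s of the 210 s allowed; the sign-off gives no verdict.

- **Weighing:** The mould held two cakes. I swung the hook out until it pressed against its stop, then hung both cakes on it. They hung together, let go, for about 5 s, and two readings nearly 4 s apart agreed to within 0.2 mm.
- **Packing:** I took both off and stood them upright on the floor of the upper caddy. The last picture shows them both standing there, with the mould empty.
- **Folding the hook:** I folded the empty hook back along its bar. By tip and hinge it measured 104.1° folded and 194.1° out, which are 90° apart.
- **Bystanders:** The tongs, jug and pot appear in their starting places.

Some checks were less clean:
- **Fold angle:** I did not feel a hard stop when folding, so the closed position rests on the camera measurements. Single-camera line fits of the arm and bar scattered by 1–2°, between 102.4° and 105.1°.
- **Bystander check:** It compared the starting and final pictures, with only small differences (shadows moved); I did not re-measure their positions.
- **Network count:** The network boxed the second cake only as part of one box around both; I confirmed that one by eye. Its other three boxes were the red and yellow look-alikes.

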